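Hang the tongs and nest the bowl

TASK

The breakfast is over: take the serving tongs that lean in one of the deep terracotta bowls and hang them astride the bar of the wooden-footed stand, bend up and one arm on each side. Then lower the emptied bowl into the other deep bowl of the same shape, not dropping it, until it is nested upright and fully home. Keep the two bowls upright and leave the shallow dish, teapot, tea glass and jam jar where they are.

Things in the scene. Friction and masses are not known exactly. Their poses are not given: they have to be found in the camera images.
- tongs: Rigid U-shaped steel serving tongs, 145 mm long: two parallel arms of strip 20 mm wide (x), 4 mm thick, 56 mm over the outer faces, 48 mm between, joined by a rounded bend; tips: round 28 mm paddles. 0.11 kg. Origin midway between the tips; z along the arms to the bend, y from arm to arm. At first z leans 40 degrees, y level; the bend end sticks 50 mm out past the bowl's rim on the far side.
- tongs_bend (a point): The outer top of the tongs' bend, midway between the arms, 145 mm from the tips; the bend's underside here is 4 mm lower. The arms' outer faces are flat from 18 mm below this top down to the tips. Axes as the tongs'.
- bowl: The deep terracotta bowl in which the tongs lean: round, tapered, foot 68 mm across, 90.5 mm high, 129 mm across the lip. Wall 5 mm; the rolled lip (top 9 mm) is 10 mm thick, from radius 55 to 64.5 mm. Inner floor 22 mm up. 0.36 kg. Origin at the centre of its underside, z up.
- stack_bowl: The other deep terracotta bowl, same shape and size, empty, on the table. Origin at the centre of its underside, z up. A bowl nested fully home stands on this one's inner floor, its underside 22 mm above this one's underside.
- stand: Rail stand fixed to the table: wooden plank 250 x 90 x 16 mm, two 16 mm brass posts 224 mm apart with ball tops (up to 178 mm high), between them a round brass bar, 12 mm in diameter, its centre 165 mm above the table. Origin at the centre of its underside; x along the bar, z up.
- bar_mid (a point): Middle of the stand's bar, on the bar's centre line, 165 mm above the table; axes as the stand's, x along the bar.
- dish: Shallow terracotta dish, 150 mm across and 45 mm high; not part of the work. Origin at the centre of its underside.
- teapot: Steel teapot, 125 mm belly, 178 mm high, with spout and handle; not part of the work. Origin at the centre of its underside.
- tea_glass: Empty tea glass, 68 mm across, 90 mm high; not part of the work. Origin at the centre of its underside.
- jam_jar: Jam jar with brass-coloured lid, 60 mm across, 65 mm high; not part of the work. Origin at the centre of its underside.
Mind the look-alikes: they are no part of the job. What is shaped like the bowl but purple or yellow is not meant.

How it is judged:
By the outcome, as a careful person would: the job done as asked, in the order asked, and still so for the second after the job is handed in, with the robot touching nothing.
It also fails if it takes over 61 s, if anything falls off the work surface, if the arm or the gripper's body presses on something with over 40 N, if the wrist force passes 120 N, or if a joint passes its speed limit or range.

ROBOT

A 6-joint arm with a two-finger parallel gripper is mounted at the origin on the work surface. World frame = base frame: x ahead of the robot, y to its left, z up, the work surface at z = 0. Lengths are in m, angles in degrees, forces in N, time in s.
With the tool pointing down it reaches from about 0.3 to 0.75 m from the base axis. Payload 8.5 kg.
Tool frame: the origin (TCP) lies at the very end of the fingers, on their centre line; the grasp point (between the pads) lies env.pinch_z behind it (env.pinch_z is the distance from the TCP to the grasp point, in m); z points along the fingers, y is the line along which they close (so a half turn about z gives the same grasp; the last joint's range is limited). The gripper opens to 85 mm and grips with 20 to 120 N. Pads are 22 mm wide; open, the fingers measure 114 mm over their backs; the gripper's body (76 mm by 85 mm) begins 54 mm behind the grasp point. The pads swing forward as they close: fully open they stand 13 mm farther back than shut.
Start: joints at [59.857, 21.807, 74.336, -0, 83.858, -12.336], TCP at [0.168, 0.524, 0.202] pointing down, gripper open.
Joint ranges: [-178.18, 178.18], [-50.72, 133.34], [12.68, 142.11], [-81.47, 261.47], [9.98, 163.14], [-165.26, 165.26]. Speed limits (degrees/s): [136.94, 136.94, 180, 180, 180, 180].

INTERFACE

Orientations are given as a 3x3 rotation matrix whose columns are the frame's x, y, z axes.
In Python, from rig import telemetry, get_image, env gives the robot as it stands. The module is installed in compiled form; this text tells all that it offers.
- The arm moves only by the tool apply_moves, never from a script. Its argument "series" is a list of rows, each a list of 7 numbers: the shift along the tool's x, y, z in mm, then the turn, a rotation vector about the tool's x, y, z in degrees, then the opening, from 0 (shut) to 1 (fully open). A call has 1 to 12 rows; each row shifts and turns the commanded pose from where the row before left it, along the tool's axes as they then stand; what a row does not reach is not made up. A row lasts 1/8 s, in which the tool goes at most 62.5 mm and 10.7 degrees, less where a joint would pass 70% of its speed; a pose out of reach is approached as far as the arm can. A call with a gripper value outside its range is refused whole. The fingers move at their own pace and stop on an object; "grip_force" is the grip in N (left out, the last holds). Time passes only in rows, so rows that do not move let the fingers close. It gives the time, the measured TCP pose, the force, the opening and the grip force at its end, in the units of the state.
- telemetry.observe(): the state, without advancing time (a new reading comes with each control period).
- get_image(name): name is "side" or "top" or "wrist"; returns a dict with "frame" (420x560x3 uint8, red, green, blue), "z_map" (420x560 float32, m along the optical axis (not along the pixel's ray), 0 where there is no reading), "vertical_fov" (degrees; the focal length in pixels is half the picture's height over the tangent of half this angle, whatever the lens; pixels are square), "cx", "cy" (the principal point, pixels), "eye" and "attitude" of the camera in the world; the wrist camera has in their place "mount" (4x4, takes a point from camera to tool coordinates, whose origin is the TCP and whose axes are the flange's). Camera axes: x right, y up, looking along -z (the intrinsics and any distortion apply to the point x, -y, -z); pixel columns grow to the right and rows downward; lengths in m; the calibration is good to about 2 mm. A picture is of the moment at which its call begins: read the wrist's pose just before it.
- env.close_job(): hands the job in; it is judged then, once.
The state is a dict: "time_s": time; "q": joint angles; "qvel": joint speeds; "joint_efforts": joint torques, N m; "position": TCP position; "tool_rot": TCP orientation; "ft_force": force on the tool from outside, world axes, zero at the start; "wrist_torque": the same for the moment, N m; "grip_width": finger opening in m; "gripper_force": force on a finger pad.
Only numpy, scipy, OpenCV 4.12 (cv2) and the standard library are available. Lean on these libraries where they do the work, as an engineer would, in place of code of your own. Each camera call takes 0.05 s, during which the arm holds its last target. There are 200 camera calls.

## Working session

There is one attempt and no reset: what is moved stays moved. The work goes in short steps, Python scripts to look and compute and a tool call to move; the robot and the scene stay as the last step left them, time stands still between calls to the robot, and variables do not carry over. Pictures are saved under pics/ and viewed, at most 10 in all, crops included, and the job is handed in when it is done.

Besides the shell and the picture viewer there is one more tool, called after "Call:" as name([rows], argument=value, ...), one row to a line, values as JSON. apply_moves: Moves the arm, as the interface text tells. Its arguments: {"type":"object","properties":{"series":{"type":"array"},"grip_force":{"type":"number"}},"required":["series"]}

```bash
mkdir -p pics; ls
python3 - <<'E'
from rig import telemetry,get_image,env
import cv2,numpy as np,pickle
s=telemetry.observe(); print({k:np.round(v,3).tolist() for k,v in s.items()}); print(env.pinch_z,[a for a in dir(env) if a[0]!='_'])
for n in("top","side"):
    d=get_image(n); pickle.dump(d,open(n+".pkl","wb")); cv2.imwrite(f"pics/{n}0.png",d["frame"][...,::-1])
    print(n,{k:(v if k not in("frame","z_map") else None) for k,v in d.items()}, (d["z_map"]>0).mean())
E
```

```text
pics
{'time_s': 0.0, 'q': [59.857, 21.841, 74.387, 0.0, 83.86, -12.335], 'qvel': [0.066, -0.058, -0.003, -0.097, -0.045, -0.024], 'joint_efforts': [-0.0, -44.847, -23.128, -0.0, 0.005, 0.0], 'position': [0.168, 0.523, 0.201], 'tool_rot': [[-0.952, 0.306, -0.001], [0.306, 0.952, -0.001], [0.0, -0.002, -1.0]], 'ft_force': [1.043, 0.366, 0.71], 'wrist_torque': [0.027, -0.03, -0.022], 'gripper_force': 0.0, 'grip_width': 0.086}
0.0187 ['MotionError', 'close_job', 'pinch_z']
top {'frame': None, 'z_map': None, 'vertical_fov': 48.29021758500637, 'cx': 274.6074114031091, 'cy': 209.73992947841373, 'eye': array([ 0.4586969 , -0.01457457,  1.19453087]), 'attitude': array([[-0.01986795,  0.99466404, -0.10123597],
       [-0.99954578, -0.02205571, -0.02053714],
       [-0.02266039,  0.10078196,  0.99465044]])} 0.9958460884353741
side {'frame': None, 'z_map': None, 'vertical_fov': 52.24878202013265, 'cx': 285.6054923388731, 'cy': 207.43158834159834, 'eye': array([ 0.27330817, -0.81681212,  0.85564735]), 'attitude': array([[ 0.94328532,  0.21010735, -0.25703639],
       [-0.33192285,  0.6116375 , -0.71814121],
       [ 0.00632634,  0.76272831,  0.6466881 ]])} 0.9959991496598639
```

View pics/top0.png

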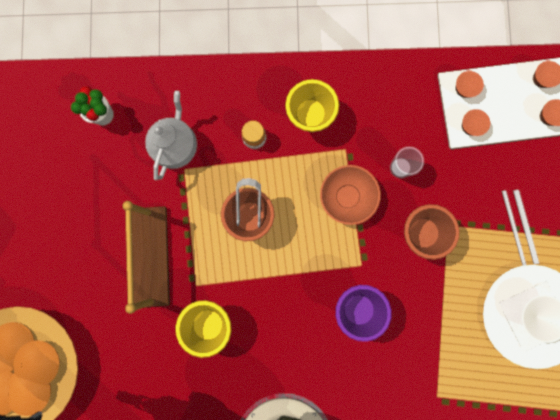

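View pics/side0.png

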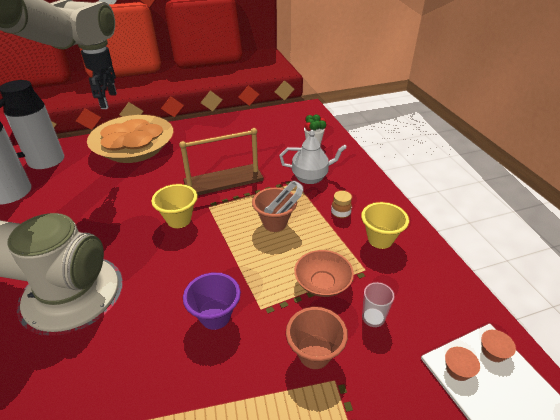

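Top view: the terracotta things are the bowl with tongs at (247,213), a shallow dish at (350,195), and an empty deep bowl at (432,232). Yellow (312,105) and (204,329) and purple (363,313) are look-alikes. The stand bar runs along column ~128, rows 205–308. Next I'll measure these and check an enlarged crop.

```bash
cat > h.py <<'E'
import numpy as np,cv2,pickle
def cloud(d,T=None):
    z=d["z_map"].astype(float); H,W=z.shape; f=H/2/np.tan(np.radians(d["vertical_fov"]/2))
    u,v=np.meshgrid(np.arange(W),np.arange(H))
    p=np.stack([(u-d["cx"])/f*z,-(v-d["cy"])/f*z,-z],-1)
    if T is None: R,t=np.array(d["attitude"]),np.array(d["eye"])
    else: R,t=T[:3,:3],T[:3,3]
    return p@R.T+t
def circ(P):
    A=np.c_[2*P[:,:2],np.ones(len(P))]; s=np.linalg.lstsq(A,(P[:,:2]**2).sum(1),rcond=None)[0]
    return s[:2],np.sqrt(s[2]+s[0]**2+s[1]**2)
E
python3 - <<'E'
from h import *
for n in("top","side"):
    d=pickle.load(open(n+".pkl","rb")); P=cloud(d); hsv=cv2.cvtColor(d["frame"],cv2.COLOR_RGB2HSV)
    red=(hsv[...,0]<4)|(hsv[...,0]>174)
    tab=red&(abs(P[...,2])<.02)&(P[...,0]>0.2)&(P[...,0]<.7)&(abs(P[...,1])<.3)
    print(n,"table z",np.percentile(P[tab][:,2],[5,50,95]).round(4), np.linalg.lstsq(np.c_[P[tab][:,:2],np.ones(tab.sum())],P[tab][:,2],rcond=None)[0].round(4))
    # rims by height, connected comps
    for lo,hi,nm in((.083,.094,"rim"),(.158,.175,"bar"),(.038,.048,"dish")):
        m=((P[...,2]>lo)&(P[...,2]<hi)&(P[...,0]>.2)&(P[...,0]<.85)&(abs(P[...,1])<.5)).astype(np.uint8)
        k,l,st,c=cv2.connectedComponentsWithStats(m)
        for i in range(1,k):
            if st[i,4]<60: continue
            Q=P[l==i]; h=np.median(hsv[l==i],0)
            if nm=="bar": 
                mu=Q.mean(0); w=np.linalg.svd(Q-mu,full_matrices=False)[2][0]; t=(Q-mu)@w
                print(n,nm,c[i].round(),mu.round(4),w.round(3),"len",np.ptp(t).round(3),Q[:,2].max().round(3),"ends",(mu+w*t.min()).round(3),(mu+w*t.max()).round(3))
            else:
                hull=Q[cv2.convexHull(Q[:,:2].astype(np.float32),returnPoints=False)[:,0]]
                print(n,nm,c[i].round(),st[i,4],"hsv",h,*[x.round(4) for x in circ(hull)],"zmax",Q[:,2].max().round(4),"ctr_px")
d=pickle.load(open("top.pkl","rb"))
c=d["frame"][140:300,90:480,::-1]; cv2.imwrite("pics/crop.png",cv2.resize(c,None,fx=2,fy=2,interpolation=cv2.INTER_CUBIC))
E
```

```text
top table z [-0.0036  0.0002  0.004 ] [ 0.0017 -0.0001 -0.0004]
top rim [312. 115.] 405 hsv [ 28. 203. 233.] [ 0.8247 -0.0868] 0.0631 zmax 0.0939 ctr_px
top rim [ 88. 111.] 162 hsv [ 30.  203.  108.5] [0.8254 0.4663] 0.0273 zmax 0.094 ctr_px
top rim [177. 142.] 228 hsv [ 20.  10. 133.] [0.75   0.2642] 0.0479 zmax 0.0939 ctr_px
top rim [410. 160.] 172 hsv [177.   80.5 179. ] [ 0.6825 -0.3135] 0.0335 zmax 0.0937 ctr_px
top rim [248. 190.] 87 hsv [  9. 160. 131.] [0.6104 0.072 ] 0.0218 zmax 0.0939 ctr_px
top rim [247. 218.] 576 hsv [  9. 164. 189.] [0.5635 0.0741] 0.0634 zmax 0.094 ctr_px
top rim [432. 231.] 745 hsv [  8. 166. 185.] [ 0.5128 -0.3577] 0.0636 zmax 0.094 ctr_px
top rim [364. 313.] 766 hsv [140. 161. 157.] [ 0.3283 -0.1911] 0.0634 zmax 0.094 ctr_px
top rim [202. 329.] 752 hsv [ 27. 203. 232.] [0.2988 0.1808] 0.0639 zmax 0.094 ctr_px
top bar [129. 256.] [0.4686 0.3274 0.1699] [-0.999 -0.039 -0.002] len 0.243 0.175 ends [0.59  0.332 0.17 ] [0.347 0.323 0.17 ]
top dish [470. 122.] 287 hsv [  9. 164. 208.] [ 0.7845 -0.4892] 0.0305 zmax 0.048 ctr_px
top dish [351. 193.] 619 hsv 
[... 1259 characters left out ...]
sv [ 17.  10. 142.] [0.7394 0.2731] 0.0704 zmax 0.048 ctr_px
side dish [175. 202.] 91 hsv [ 23. 168. 199.] [0.2925 0.1862] 0.0415 zmax 0.048 ctr_px
side dish [377. 219.] 64 hsv [ 23.  168.  204.5] [ 0.8207 -0.0687] 0.0298 zmax 0.048 ctr_px
side dish [324. 269.] 484 hsv [  8. 148. 188.] [ 0.6042 -0.1766] 0.0744 zmax 0.0477 ctr_px
side dish [212. 296.] 162 hsv [140.  151.  112.5] [ 0.3225 -0.1876] 0.0418 zmax 0.048 ctr_px
side dish [374. 314.] 60 hsv [ 13.   10.5 198. ] [ 0.6753 -0.3153] 0.0301 zmax 0.0479 ctr_px
side dish [316. 332.] 192 hsv [  8.  148.  136.5] [ 0.5076 -0.3566] 0.0424 zmax 0.048 ctr_px
side dish [458. 355.] 376 hsv [  8. 149. 211.] [ 0.7778 -0.4931] 0.0319 zmax 0.0474 ctr_px
```

View pics/crop.png

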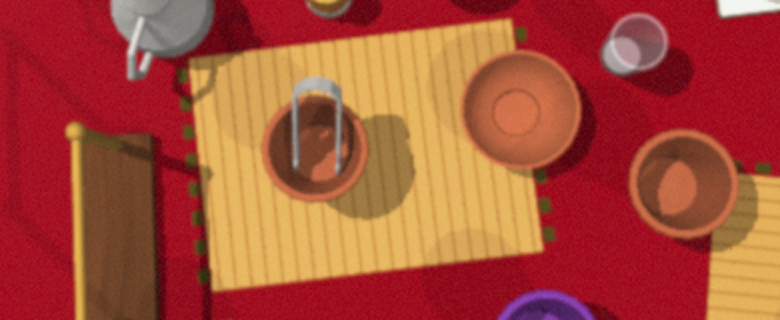

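The crop confirms two deep terracotta bowls: one with the tongs (crop 315,147) and one empty (crop 683,183), both with 127 mm rims. The (520,110) piece is the shallow dish, 148 mm across. The top and side views differ by 7 mm in x, so the wrist camera will have to settle that. First the tongs' direction, then a wrist look from above.

Run:
```python
from h import *
for n in("top","side"):
    d=pickle.load(open(n+".pkl","rb")); P=cloud(d); hsv=cv2.cvtColor(d["frame"],cv2.COLOR_RGB2HSV)
    m=(hsv[...,1]<90)&(P[...,0]>.5)&(P[...,0]<.72)&(P[...,1]>.02)&(P[...,1]<.13)&(P[...,2]>.03)
    Q=P[m]; print(n,m.sum(),np.percentile(Q,[1,50,99],axis=0).round(4).tolist())
    for lo in(.06,.08,.1,.12,.13,.14):
        q=Q[(Q[:,2]>=lo)&(Q[:,2]<lo+.02)]
        if len(q): print(lo,len(q),np.percentile(q[:,0],[5,50,95]).round(4),np.percentile(q[:,1],[2,50,98]).round(4))
    l=Q[Q[:,1]>np.median(Q[:,1])+.012]; r=Q[Q[:,1]<np.median(Q[:,1])-.012]
    for a in(l,r):
        if len(a)>10:
            w=np.linalg.svd(a-a.mean(0),full_matrices=False)[2][0]; print("arm",len(a),a.mean(0).round(4),w.round(3))
```

```text
top 370 [[0.5401, 0.0405, 0.0348], [0.6112, 0.0665, 0.118], [0.6419, 0.1047, 0.1418]]
0.06 39 [0.559  0.5703 0.6038] [0.0435 0.0963 0.1042]
0.08 48 [0.5745 0.587  0.6056] [0.0422 0.0505 0.0998]
0.1 52 [0.5922 0.6034 0.6204] [0.0404 0.0693 0.0982]
0.12 157 [0.6134 0.6289 0.6396] [0.0422 0.0645 0.0954]
0.13 116 [0.6187 0.6286 0.639 ] [0.0444 0.0665 0.0928]
0.14 20 [0.6236 0.6282 0.6308] [0.0533 0.0654 0.078 ]
arm 150 [0.597  0.0948 0.0945] [-0.633  0.12  -0.764]
arm 148 [0.5961 0.0464 0.0999] [-0.678  0.014 -0.735]
side 515 [[0.5379, 0.0381, 0.0321], [0.5932, 0.0897, 0.0924], [0.6327, 0.1099, 0.1397]]
0.06 95 [0.5599 0.5741 0.5944] [0.0416 0.0941 0.1008]
0.08 121 [0.5741 0.5905 0.6088] [0.0397 0.0481 0.1001]
0.1 110 [0.5914 0.6064 0.6217] [0.0379 0.0445 0.0953]
0.12 98 [0.6082 0.6204 0.633 ] [0.0388 0.0535 0.0939]
0.13 45 [0.6126 0.6207 0.6307] [0.043  0.057  0.0861]
0.14 3 [0.6191 0.6214 0.622 ] [0.056  0.057  0.0654]
arm 25 [0.5584 0.1065 0.0484] [-0.841 -0.124 -0.527]
arm 240 [0.6004 0.0456 0.1052] [-0.665 -0.105 -0.739]
```

Call:
apply_moves([
  [0,0,-60,0,0,0,1],
  [0,0,-60,0,0,0,1],
  [0,0,-50,0,0,0,1],
  [-50,-30,0,0,0,-2,1],
  [-50,-30,0,0,0,-2,1],
  [-50,-30,0,0,0,-2,1],
  [-50,-30,0,0,0,-2,1],
  [-50,-30,0,0,0,-2,1],
  [-50,-30,0,0,0,-2,1],
  [-50,-30,0,0,0,-2,1],
  [0,0,0,0,0,0,1],
])

```text
time_s: 1.48
position: [0.4695, 0.2447, 0.37]
tool_rot: [[-0.997, 0.071, -0.003], [0.071, 0.997, -0.001], [0.003, -0.001, -1.0]]
ft_force: [0.1, 0.0, 0.4]
grip_width: 0.0856
gripper_force: 0.0
```

```bash
cat >> h.py <<'E'
def wrist(name):
    from rig import telemetry,get_image
    s=telemetry.observe(); d=get_image("wrist"); T=np.eye(4); T[:3,:3]=s["tool_rot"]; T[:3,3]=s["position"]
    d["T"]=T@np.array(d["mount"]); d["s"]=s; pickle.dump(d,open(name+".pkl","wb")); cv2.imwrite(f"pics/{name}.png",d["frame"][...,::-1]); return d
E
python3 - <<'E'
from h import *
d=wrist("w1"); print(np.array(d["mount"]).round(3),d["vertical_fov"],d["cx"],d["cy"]); P=cloud(d,d["T"])
print(np.nanpercentile(P[d["z_map"]>0],[1,50,99],axis=0).round(3))
m=(P[...,2]>.15)&(P[...,2]<.18)&(d["z_map"]>.1); Q=P[m]; print(m.sum(),Q.mean(0) if m.any() else 0)
E
```

```text
[[ 0.     0.945  0.328  0.085]
 [ 1.    -0.    -0.001  0.   ]
 [-0.001  0.328 -0.945 -0.171]
 [ 0.     0.     0.     1.   ]] 62.7198161525472 280.3417611295177 208.03210186144895
[[ 0.266 -0.25  -0.003]
 [ 0.474  0.241  0.   ]
 [ 0.95   0.704  0.482]]
3030 [0.47783594 0.32380664 0.16940459]
```

Call:
apply_moves([
  [-25,-45,0,0,0,-1,1],
  [-25,-45,0,0,0,-1,1],
  [-25,-45,0,0,0,-1,1],
  [-25,-30,0,0,0,-1,1],
  [0,0,0,0,0,0,1],
  [0,0,0,0,0,0,1],
])

```text
time_s: 2.28
position: [0.5593, 0.0796, 0.372]
tool_rot: [[-1.0, -0.005, 0.0], [-0.005, 1.0, 0.0], [-0.0, 0.0, -1.0]]
ft_force: [0.1, 0.2, 0.7]
grip_width: 0.0856
gripper_force: 0.0
```

Run:
```python
from h import *
d=wrist("w2"); print(d["s"]["position"])
```

```text
[0.55925369 0.07961866 0.37202256]
```

View pics/w2.png

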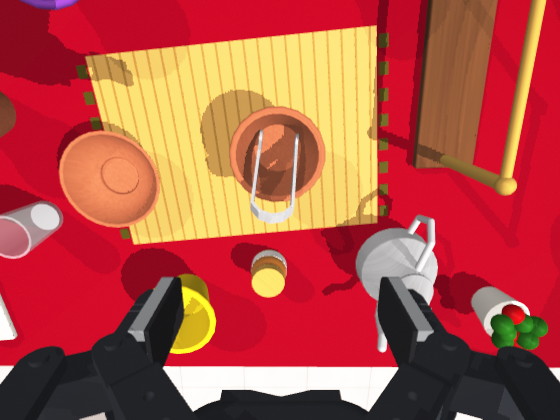

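The wrist view shows the bowl at (278,152), the tongs' bend at (273,213) with arms at columns ~255 and ~296, the jam jar at (268,272) and the bar at right (525,100). Next, measuring from this view.

```bash
cat > meas.py <<'E'
from h import *
def rims(P,z,lo=.083,hi=.094,box=(.4,.75,0,.15),mn=80):
    m=((P[...,2]>lo)&(P[...,2]<hi)&(z>.1)&(P[...,0]>box[0])&(P[...,0]<box[1])&(P[...,1]>box[2])&(P[...,1]<box[3])).astype(np.uint8)
    k,l,st,c=cv2.connectedComponentsWithStats(m)
    for i in range(1,k):
        if st[i,4]<mn: continue
        Q=P[l==i]; hull=Q[cv2.convexHull(Q[:,:2].astype(np.float32),returnPoints=False)[:,0]]
        print("rim",c[i].round(),st[i,4],*[x.round(4) for x in circ(hull)],"z",np.percentile(Q[:,2],98).round(4))
E
python3 - <<'E'
from meas import *
for n in("w1","w2"):
    d=pickle.load(open(n+".pkl","rb")); P=cloud(d,d["T"]); hsv=cv2.cvtColor(d["frame"],cv2.COLOR_RGB2HSV); z=d["z_map"]
    t=(z>.1)&(abs(P[...,2])<.02); print(n,"table",np.median(P[t][:,2]).round(4))
    rims(P,z)
    rims(P,z,.040,.048,(.5,.7,-.28,-.08),300)
    m=(z>.1)&(P[...,2]>.158)&(P[...,2]<.175)&(P[...,1]>.3)&(P[...,1]<.36)&(P[...,0]<.57)&(P[...,0]>.37); Q=P[m]
    if len(Q)>50:
        a=np.polyfit(Q[:,0],Q[:,1],1); print("bar",len(Q),Q.mean(0).round(4),"y=",a.round(4),"xr",np.ptp(Q[:,0]),Q[:,2].max())
    m=(z>.1)&(P[...,2]>.17)&(P[...,2]<.19)&(abs(P[...,1]-.325)<.03); k,l,st,c=cv2.connectedComponentsWithStats(m.astype(np.uint8))
    for i in range(1,k):
        if st[i,4]>40: print("ball",c[i].round(),P[l==i].mean(0).round(4),st[i,4])
    m=(hsv[...,1]<100)&(P[...,0]>.5)&(P[...,0]<.72)&(P[...,1]>.02)&(P[...,1]<.13)&(P[...,2]>.05)&(z>.1)
    Q=P[m]
    if len(Q)<50: continue
    for lo in(.06,.07,.08,.09,.1,.11,.12,.13,.14):
        q=Q[(Q[:,2]>=lo)&(Q[:,2]<lo+.01)]
        if len(q): print(lo,len(q),np.percentile(q[:,0],[5,50,95]).round(4),np.percentile(q[:,1],[2,50,98]).round(4))
    med=np.median(Q[:,1])
    for a in(Q[(Q[:,1]>med+.018)&(Q[:,2]<.125)],Q[(Q[:,1]<med-.018)&(Q[:,2]<.125)]):
        w=np.linalg.svd(a-a.mean(0),full_matrices=False)[2][0]; print("arm",len(a),a.mean(0).round(4),w.round(3))
E
```

```text
w1 table -0.0002
rim [165. 219.] 1586 [0.5592 0.0766] 0.0635 z 0.091
rim [162. 259.] 297 [0.5956 0.0667] 0.0279 z 0.0931
rim [ 40. 259.] 764 [ 0.6069 -0.1733] 0.0735 z 0.0458
bar 2036 [0.4629 0.3299 0.1691] y= [0.0377 0.3124] xr 0.1999077714353632 0.17493567951666372
ball [356. 103.] [0.407  0.3282 0.1722] 948
ball [362. 248.] [0.5674 0.334  0.1733] 294
0.06 118 [0.5548 0.5665 0.5879] [0.0352 0.0519 0.1036]
0.07 127 [0.5636 0.5743 0.5942] [0.0356 0.051  0.1031]
0.08 137 [0.5731 0.584  0.6085] [0.0357 0.0499 0.1018]
0.09 125 [0.5804 0.591  0.6089] [0.0457 0.0491 0.101 ]
0.1 130 [0.5886 0.5994 0.6166] [0.0451 0.0484 0.0999]
0.11 126 [0.597  0.6071 0.6247] [0.0441 0.0479 0.0995]
0.12 87 [0.6049 0.6117 0.6244] [0.0432 0.049  0.0984]
0.13 65 [0.6136 0.6204 0.6283] [0.046 0.056 0.065]
0.14 1 [0.6221 0.6221 0.6221] [0.0665 0.0665 0.0665]
arm 419 [0.5908 0.0994 0.0885] [ 0.677 -0.073  0.733]<stdin>:21: RuntimeWarning: Mean of empty slice.
  ret = um.true_divide(
Traceback (most recent call last):
IndexError: index 0 is out of bounds for axis 0 with size 0
```

Run:
```python
from meas import *
for n in("w2",):
    d=pickle.load(open(n+".pkl","rb")); P=cloud(d,d["T"]); hsv=cv2.cvtColor(d["frame"],cv2.COLOR_RGB2HSV); z=d["z_map"]
    rims(P,z); rims(P,z,.040,.048,(.5,.7,-.28,-.08),300)
    m=(z>.1)&(P[...,2]>.158)&(P[...,2]<.175)&(P[...,1]>.3)&(P[...,1]<.36)&(P[...,0]<.57)&(P[...,0]>.37); Q=P[m]
    a=np.polyfit(Q[:,0],Q[:,1],1); print("bar",len(Q),Q.mean(0).round(4),"y=",a.round(4),"xr",np.ptp(Q[:,0]),Q[:,2].max())
    m=(hsv[...,1]<100)&(P[...,0]>.5)&(P[...,0]<.66)&(P[...,1]>.02)&(P[...,1]<.13)&(P[...,2]>.05)&(z>.1)
    Q=P[m]; 
    for lo in(.06,.07,.08,.09,.1,.11,.12,.13,.14):
        q=Q[(Q[:,2]>=lo)&(Q[:,2]<lo+.01)]
        if len(q): print(lo,len(q),np.percentile(q[:,0],[5,50,95]).round(4),np.percentile(q[:,1],[2,50,98]).round(4))
    med=np.ptp(Q[:,1])/2+Q[:,1].min()
    for a in(Q[(Q[:,1]>med+.018)&(Q[:,2]<.12)],Q[(Q[:,1]<med-.018)&(Q[:,2]<.12)]):
        w=np.linalg.svd(a-a.mean(0),full_matrices=False)[2][0]; print("arm",len(a),a.mean(0).round(4),w.round(3))
    # bend: farthest along axis dir
    u=np.array([.64,-.06,.766]);u/=np.linalg.norm(u); s=Q@u; q=Q[s>np.percentile(s,98)]; print("bend end",q.mean(0).round(4),s.max().round(4))
for n in("top","side"):
    d=pickle.load(open(n+".pkl","rb")); P=cloud(d); hsv=cv2.cvtColor(d["frame"],cv2.COLOR_RGB2HSV); Q=P[(P[...,2]>.158)&(P[...,2]<.175)&(P[...,1]>.3)&(P[...,1]<.36)&(P[...,0]<.57)&(P[...,0]>.37)]
    print(n,np.polyfit(Q[:,0],Q[:,1],1))
    m=(hsv[...,1]<90)&(P[...,0]>.5)&(P[...,0]<.66)&(P[...,1]>.02)&(P[...,1]<.13)&(P[...,2]>.05); Q=P[m]; s=Q@u; q=Q[s>np.percentile(s,96)]; print("bend end",q.mean(0).round(4))
```

```text
rim [278. 145.] 1939 [0.5594 0.0758] 0.0637 z 0.0912
rim [273. 196.] 299 [0.5982 0.0713] 0.0274 z 0.0911
rim [104. 179.] 1470 [ 0.6067 -0.1746] 0.0741 z 0.0458
bar 2505 [0.4748 0.3286 0.1686] y= [0.0374 0.3108] xr 0.1775648048459033 0.174247975202593
0.06 55 [0.5542 0.5606 0.5934] [0.0424 0.0959 0.1039]
0.07 64 [0.5626 0.5697 0.5938] [0.0421 0.0963 0.1022]
0.08 70 [0.5711 0.5787 0.6022] [0.0414 0.0723 0.1019]
0.09 65 [0.5799 0.5866 0.6062] [0.0419 0.095  0.1003]
0.1 68 [0.5881 0.5956 0.6177] [0.0447 0.0938 0.1001]
0.11 70 [0.5964 0.6038 0.629 ] [0.0417 0.0928 0.0985]
0.12 182 [0.6063 0.6238 0.6384] [0.0431 0.0668 0.0975]
0.13 283 [0.6157 0.6239 0.6338] [0.0475 0.0678 0.0918]
0.14 14 [0.6219 0.6232 0.625 ] [0.062  0.0691 0.0781]
arm 233 [0.5845 0.0989 0.0864] [ 0.684 -0.075  0.725]
arm 218 [0.5789 0.0478 0.0861] [ 0.674 -0.074  0.735]
bend end [0.5657 0.0246 0.4671] 0.7197
top [0.03727629 0.3101938 ]
bend end [0.6337 0.0662 0.1384]
side [0.03297198 0.30973071]
bend end [0.6272 0.0616 0.1353]
```

```bash
cat > go.py <<'E'
import numpy as np
from scipy.spatial.transform import Rotation as Ro
from rig import telemetry
def tool(hdeg,tilt,flip=1):
    # tool x ~ -heading, tilt>0: fingers point back along -heading
    h=np.array([np.cos(np.radians(hdeg)),np.sin(np.radians(hdeg)),0]);k=np.array([0,0,1.]);c,s=np.cos(np.radians(tilt)),np.sin(np.radians(tilt))
    z=-s*h-c*k; x=-c*h+s*k; return np.c_[x,np.cross(z,x),z]
def plan(*tg):
    s=telemetry.observe(); R=np.array(s["tool_rot"]); p=np.array(s["position"]); print("at",p.round(4),"q",np.round(s["q"],1))
    for (P,R2) in tg:
        R2=R if R2 is None else R2
        print("turn (tool)",np.degrees(Ro.from_matrix(R.T@R2).as_rotvec()).round(1),"then shift mm",(1000*R2.T@(np.array(P)-p)).round(1)); p,R=np.array(P),R2
E
python3 - <<'E'
from go import *
hd=-6.3; h=np.array([np.cos(np.radians(hd)),np.sin(np.radians(hd)),0])
u=.643*h+np.array([0,0,.766]); T=np.array([.631,.0685,.135]); G=T-.026*u; R=tool(hd,25); t=R[:,2]; g=G+.024*t; print(G,g)
plan((g-.1*t,R),(g,None))
E
```

```text
[0.61438296 0.07033454 0.115084  ] [0.60430138 0.07144756 0.09333261]
at [0.5592 0.0798 0.3722] q [ -3.9  20.4  49.1   0.  110.4 -94.2]
turn (tool) [-1.4 25.   6.5] then shift mm [-159.3   -3.3  133.4]
turn (tool) [0. 0. 0.] then shift mm [ -0.  -0. 100.]
```

Call:
apply_moves([
  [0,0,0,-0.5,8.3,2.2,1],
  [0,0,0,-0.5,8.3,2.2,1],
  [0,0,0,-0.4,8.4,2.1,1],
  [-40,-1,0,0,0,0,1],
  [-40,-1,0,0,0,0,1],
  [-40,-1,40,0,0,0,1],
  [-39,0,46,0,0,0,1],
  [0,0,47,0,0,0,1],
  [0,0,0,0,0,0,1],
  [0,0,0,0,0,0,1],
])

```text
time_s: 3.58
position: [0.6446, 0.066, 0.1848]
tool_rot: [[-0.904, 0.11, -0.413], [0.1, 0.994, 0.046], [0.415, 0.0, -0.91]]
ft_force: [0.6, 0.7, 1.2]
grip_width: 0.0855
gripper_force: 0.0
```

Run:
```python
from meas import *
from go import *
d=wrist("w3")
P=cloud(d,d["T"]); hsv=cv2.cvtColor(d["frame"],cv2.COLOR_RGB2HSV); z=d["z_map"]
h=np.array([np.cos(np.radians(-6.3)),np.sin(np.radians(-6.3)),0]);u=.643*h+np.array([0,0,.766])
m=(hsv[...,1]<100)&(z>.08)&(P[...,2]>.095)&(P[...,2]<.15)&(P[...,0]>.58)&(P[...,0]<.66)&(P[...,1]>.02)&(P[...,1]<.12); Q=P[m]
print(len(Q))
s=(Q-[.631,.0685,.135])@u; v=np.cross([0,0,1],h); y=(Q-[.631,.0685,.135])@v; x=(Q-[.631,.0685,.135])@np.cross(v,u)
print("s",np.percentile(s,[1,50,98,99.5]).round(4))
for a in np.arange(-.05,.01,.01):
    k=(s>=a)&(s<a+.01)
    if k.sum()>5: print(a.round(2),k.sum(),"y",np.percentile(y[k],[3,97]).round(4),"x",np.percentile(x[k],[3,97]).round(4))
g=np.array([.6043,.0714,.0933]); plan((g,tool(-6.3,25)))
```

```text
2360
s [-0.0565 -0.0049  0.0005  0.0011]
-0.05 120 y [-0.0282  0.0269] x [-0.0101  0.0037]
-0.04 113 y [-0.0282  0.0269] x [-0.01    0.0037]
-0.03 98 y [-0.0284  0.0271] x [-0.0098 -0.0053]
-0.02 426 y [-0.0281  0.0269] x [-0.0095  0.0097]
-0.01 1395 y [-0.0211  0.0196] x [-0.0095  0.0101]
0.0 128 y [-0.0042  0.0029] x [-0.0089  0.0093]
at [0.645  0.0657 0.185 ] q [ -4.9  47.1  34.3   0.7 123.1 -88.3]
turn (tool) [ 0.   0.6 -0. ] then shift mm [ -1.5   1.2 100.5]
```

View pics/w3.png

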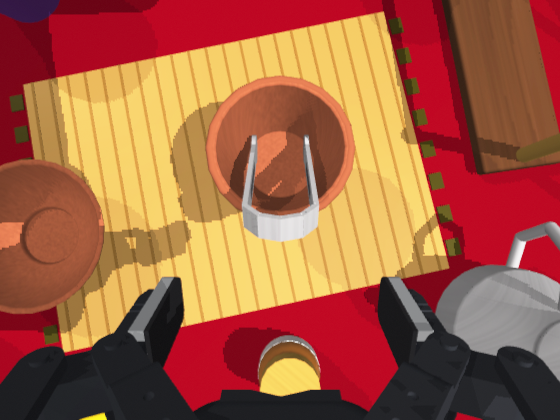

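The view shows the bend at (280,222), centred between the fingers, and it matches the model within 1 mm. Advancing and closing.

Call:
apply_moves([
  [-1,1,40,0,0,0,1],
  [0,0,30,0,0,0,1],
  [0,0,20,0,0,0,1],
  [0,0,10,0,0,0,1],
  [0,0,0,0,0,0,1],
  [0,0,0,0,0,0,0.4],
  [0,0,0,0,0,0,0.4],
  [0,0,0,0,0,0,0.4],
  [0,0,0,0,0,0,0.4],
  [0,0,0,0,0,0,0.4],
  [0,0,0,0,0,0,0.4],
], grip_force=50)

```text
time_s: 5.0
position: [0.6029, 0.0707, 0.091]
tool_rot: [[-0.902, 0.112, -0.417], [0.101, 0.994, 0.047], [0.419, 0.0, -0.908]]
ft_force: [4.0, 0.2, 5.1]
grip_width: 0.0533
gripper_force: 52.0
```

Call:
apply_moves([
  [4,0,-9,0,0,0,0.4],
  [8,0,-18,0,0,0,0.4],
  [16,0,-35,0,0,0,0.4],
  [16,0,-35,0,0,0,0.4],
  [16,0,-35,0,0,0,0.4],
  [16,0,-35,0,0,0,0.4],
  [16,0,-35,0,0,0,0.4],
  [8,0,-18,0,0,0,0.4],
  [0,0,0,0,0,0,0.4],
  [0,0,0,0,0,0,0.4],
])

```text
time_s: 6.25
position: [0.6041, 0.0706, 0.3307]
tool_rot: [[-0.9, 0.111, -0.421], [0.101, 0.994, 0.047], [0.424, 0.0, -0.906]]
ft_force: [-0.2, 0.5, -1.2]
grip_width: 0.0532
gripper_force: 52.7
```

```bash
cat > tong.py <<'E'
from meas import *
def tong(name):
    d=wrist(name); z=d["z_map"]; M=np.array(d["mount"]); P=cloud(d,M) # tool frame
    hsv=cv2.cvtColor(d["frame"],cv2.COLOR_RGB2HSV)
    m=(z>.08)&(abs(P[...,1])<.035)&(P[...,2]>-.08)&(P[...,2]<.14)&(P[...,0]<.13)&(P[...,0]>-.06)&(hsv[...,1]<100)&(hsv[...,2]>60)
    m[330:]=0; Q=P[m]; print(len(Q),np.percentile(Q,[1,50,99],axis=0).round(4).tolist())
    for sg in(1,-1):
        a=Q[(sg*Q[:,1]>.018)]
        w=np.linalg.svd(a-a.mean(0),full_matrices=False)[2][0]; w*=-np.sign(w[2]); print("arm",len(a),a.mean(0).round(4),"axis(to bend)",w.round(3),"angle about y",np.degrees(np.arctan2(w[0],-w[2])).round(1))
    return d,P,m
E
python3 - <<'E'
from tong import *
d,P,m=tong("w4"); 
p=cloud(d,d["T"]); rims(p,d["z_map"])
E
```

```text
8853 [[-0.014, -0.0322, -0.0702], [0.0054, 0.0007, -0.0432], [0.0371, 0.0332, 0.0776]]
arm 3044 [ 0.0107  0.0261 -0.0159] axis(to bend) [-0.177  0.026 -0.984] angle about y -10.2
arm 2940 [ 0.0107 -0.0255 -0.015 ] axis(to bend) [-0.175 -0.023 -0.984] angle about y -10.1
rim [279. 171.] 604 [0.5404 0.0777] 0.0464 z 0.091
rim [280. 251.] 846 [0.5719 0.0746] 0.0534 z 0.0909
```

View pics/w4.png

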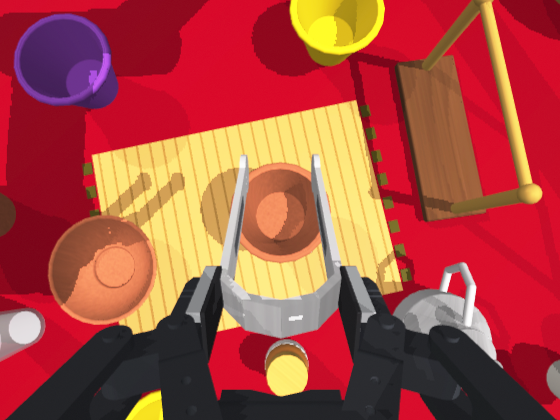

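Run:
```python
from h import *
d=pickle.load(open("w4.pkl","rb")); z=d["z_map"]; P=cloud(d,np.array(d["mount"])); hsv=cv2.cvtColor(d["frame"],cv2.COLOR_RGB2HSV)
base=(z>.08)&(hsv[...,1]<60)&(hsv[...,2]>90)&(abs(P[...,1])<.033)
for sg in(1,-1):
    m=base&(sg*P[...,1]>.018)&(P[...,2]>0.005)&(P[...,2]<.11); q=P[m]; b=np.round(q[:,2],2); top=np.array([[zz,np.percentile(q[b==zz,0],95),np.median(q[b==zz,1])] for zz in np.unique(b) if (b==zz).sum()>5])
    print(top.round(4).tolist()); a=np.polyfit(top[:,0],top[:,1],1); print("slope deg",np.degrees(np.arctan(a[0])),"x edge at z=0",a[1])
m=base&(abs(P[...,1])<.008)&(P[...,2]<.0)&(P[...,2]>-.09); q=P[m]; print(len(q))
b=np.round(q[:,0]/.004)*.004
for x in np.unique(b): print(x.round(3),(b==x).sum(),np.percentile(q[b==x,2],[5,50,95]).round(4))
```

```text
[[0.01, 0.0203, 0.0253], [0.02, 0.0229, 0.025], [0.03, 0.0256, 0.0253], [0.04, 0.0281, 0.0247], [0.05, 0.0308, 0.0242], [0.06, 0.0353, 0.0244], [0.07, 0.0399, 0.0242], [0.08, 0.0383, 0.024]]
slope deg 16.099168569522018 x edge at z=0 0.017154165818335402
[[0.01, 0.0196, -0.0242], [0.02, 0.0226, -0.0245], [0.03, 0.0253, -0.0245], [0.04, 0.028, -0.0244], [0.05, 0.0305, -0.024], [0.06, 0.0349, -0.0245], [0.07, 0.0396, -0.0243], [0.08, 0.0359, -0.0241], [0.09, 0.0276, -0.0241]]
slope deg 10.139481753064246 x edge at z=0 0.020384457820157985
1431
-0.016 154 [-0.0494 -0.0482 -0.0468]
-0.012 226 [-0.0503 -0.049  -0.0475]
-0.008 230 [-0.0516 -0.0501 -0.0487]
-0.004 255 [-0.0525 -0.0512 -0.0497]
0.0 299 [-0.0532 -0.0521 -0.0504]
0.004 267 [-0.0531 -0.0507 -0.0486]
```

Run:
```python
from go import *
R=tool(2.1,-14.8); Tt=np.array([-.0065,.0003,-.0505])
f=lambda z:np.array([.465,.3295,z])-R@Tt
print(f(.36),f(.175)); plan((f(.365),R),(f(.175),None))
```

```text
[0.47162221 0.32944262 0.30951502] [0.47162221 0.32944262 0.12451502]
at [0.604  0.0706 0.3306] q [ -4.8  41.6  22.7   1.1 140.8 -87.7]
turn (tool) [  0.8 -39.8  -8.6] then shift mm [122.9 263.5 -15.8]
turn (tool) [0. 0. 0.] then shift mm [ 48.5  -0.  183.7]
```

Call:
apply_moves([
  [0,0,0,0.2,-8,-1.8,0.4],
  [0,0,0,0.2,-8,-1.7,0.4],
  [0,0,0,0.2,-8,-1.7,0.4],
  [0,0,0,0.1,-8,-1.7,0.4],
  [0,0,0,0.1,-7.8,-1.7,0.4],
  [20,44,-3,0,0,0,0.4],
  [20,44,-3,0,0,0,0.4],
  [21,44,-3,0,0,0,0.4],
  [21,44,-3,0,0,0,0.4],
  [21,44,-2,0,0,0,0.4],
  [20,43,-2,0,0,0,0.4],
  [0,0,0,0,0,0,0.4],
])

```text
time_s: 7.8
position: [0.4695, 0.331, 0.3142]
tool_rot: [[-0.966, -0.041, 0.255], [-0.04, 0.999, 0.009], [-0.255, -0.001, -0.967]]
ft_force: [0.2, -1.2, -0.8]
grip_width: 0.0532
gripper_force: 52.9
```

Run:
```python
from tong import *
from go import *
d=wrist("w5"); z=d["z_map"]; P=cloud(d,d["T"]); hsv=cv2.cvtColor(d["frame"],cv2.COLOR_RGB2HSV)
m=(z>.08)&(hsv[...,1]>110)&(P[...,2]>.155)&(P[...,2]<.178)&(abs(P[...,1]-.33)<.02)&(P[...,0]>.3)&(P[...,0]<.6); Q=P[m]
print(len(Q)); 
b=np.round(Q[:,0]/.02)*.02
for x in np.unique(b): 
    q=Q[b==x]
    if len(q)>20: print(x.round(2),len(q),"y",np.percentile(q[:,1],[3,50,97]).round(4),"z",np.percentile(q[:,2],97).round(4))
# tongs in world
m=(z>.08)&(hsv[...,1]<60)&(hsv[...,2]>90)&(abs(P[...,1]-.33)<.035)&(P[...,2]>.24)&(P[...,2]<.39)&(abs(P[...,0]-.465)<.05); Q=P[m]
b=np.round(Q[:,2]/.02)*.02
for zz in np.unique(b):
    q=Q[b==zz]; print("tong",zz.round(2),len(q),"x",np.percentile(q[:,0],[3,97]).round(4),"y",np.percentile(q[:,1],[3,97]).round(4))
R=tool(2.1,-14.8); Tt=np.array([-.0065,.0003,-.0505]); s=d["s"]; print("T",np.array(s["position"])+np.array(s["tool_rot"])@Tt,"axis",np.array(s["tool_rot"])@[-.2554,0,-.9668]); 
plan(); print(np.array(s["tool_rot"]).round(3).tolist())
```

```text
3515
0.36 376 y [0.3195 0.3271 0.3345] z 0.1767
0.38 450 y [0.3222 0.3277 0.3332] z 0.1713
0.4 401 y [0.3228 0.3283 0.3339] z 0.1713
0.42 371 y [0.3233 0.3292 0.3349] z 0.1712
0.44 322 y [0.3239 0.3296 0.3352] z 0.1713
0.46 280 y [0.3254 0.3307 0.3362] z 0.1713
0.48 254 y [0.326  0.3316 0.3373] z 0.1711
0.5 226 y [0.3266 0.3322 0.3374] z 0.1711
0.52 205 y [0.3272 0.3326 0.3383] z 0.1713
0.54 196 y [0.3279 0.3337 0.3393] z 0.1712
0.56 233 y [0.3283 0.3342 0.3416] z 0.1739
0.58 201 y [0.3249 0.3347 0.345 ] z 0.1775
tong 0.24 196 x [0.4478 0.4699] y [0.3029 0.3575]
tong 0.26 345 x [0.4503 0.4689] y [0.303  0.3576]
tong 0.28 358 x [0.4507 0.4699] y [0.3031 0.3579]
tong 0.3 442 x [0.451  0.4718] y [0.3031 0.3582]
tong 0.32 681 x [0.4514 0.4716] y [0.3033 0.3581]
tong 0.34 826 x [0.4476 0.4688] y [0.3    0.3614]
tong 0.36 4998 x [0.4436 0.4724] y [0.2996 0.3617]
tong 0.38 617 x [0.4391 0.4634] y [0.2978 0.3632]
T [0.46291165 0.33105707 0.36466419] axis [3.75273088e-04 1.21636710e-03 9.99964889e-01]
at [0.4705 0.3296 0.3144] q [ 26.3  15.1  67.5  -6.1  83.9 -66. ]
[[-0.966, -0.041, 0.255], [-0.04, 0.999, 0.009], [-0.255, -0.001, -0.967]]
```

View pics/w5.png

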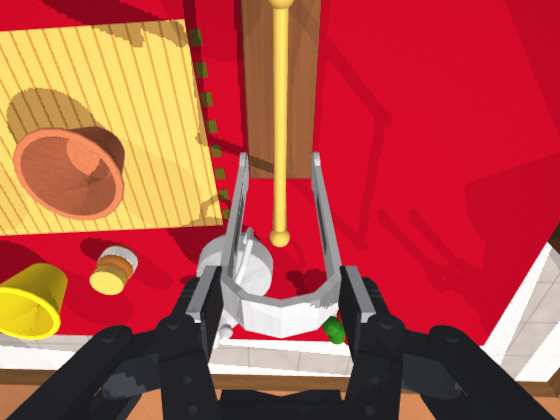

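The bar (column 280) lies centred between the vertical tong arms (columns 243 and 317), and the tips are clear above it. Lowering.

Call:
apply_moves([
  [10.2,0,38.7,0,0,0,0.4],
  [10.2,0,38.7,0,0,0,0.4],
  [10.2,0,38.7,0,0,0,0.4],
  [10.2,0,38.7,0,0,0,0.4],
  [5.1,0,19.3,0,0,0,0.4],
  [0,0,0,0,0,0,0.4],
  [1,0,4,0,0,0,0.4],
  [0.5,0,2,0,0,0,0.4],
  [0,0,0,0,0,0,0.4],
])

```text
time_s: 8.98
position: [0.4725, 0.3288, 0.1297]
tool_rot: [[-0.965, -0.037, 0.258], [-0.035, 0.999, 0.009], [-0.258, -0.0, -0.966]]
ft_force: [0.3, -0.3, -0.9]
grip_width: 0.053
gripper_force: 52.9
```

Call:
apply_moves([
  [0.5,0,2,0,0,0,0.4],
  [0.3,0,1,0,0,0,0.4],
  [0.3,0,1,0,0,0,0.4],
  [0,0,0,0,0,0,0.4],
])

```text
time_s: 9.48
position: [0.4723, 0.3288, 0.1251]
tool_rot: [[-0.966, -0.037, 0.257], [-0.036, 0.999, 0.009], [-0.258, -0.0, -0.966]]
ft_force: [0.5, -0.1, -1.7]
grip_width: 0.0537
gripper_force: 52.9
```

Call:
apply_moves([
  [0.3,0,1,0,0,0,0.4],
  [0,0,0,0,0,0,0.4],
])

```text
time_s: 9.72
position: [0.4723, 0.3288, 0.1241]
tool_rot: [[-0.966, -0.037, 0.257], [-0.035, 0.999, 0.009], [-0.258, -0.0, -0.966]]
ft_force: [-0.6, 1.1, -1.1]
grip_width: 0.0531
gripper_force: 52.9
```

Call:
apply_moves([
  [0.3,0,1,0,0,0,0.4],
  [0,0,0,0,0,0,0.4],
])

```text
time_s: 9.98
position: [0.4724, 0.3289, 0.1233]
tool_rot: [[-0.965, -0.037, 0.258], [-0.035, 0.999, 0.009], [-0.258, -0.0, -0.966]]
ft_force: [-0.4, -0.3, 1.1]
grip_width: 0.0533
gripper_force: 53.2
```

Call:
apply_moves([
  [0.3,0,1,0,0,0,0.4],
  [0,0,0,0,0,0,0.4],
])

```text
time_s: 10.22
position: [0.4727, 0.329, 0.1231]
tool_rot: [[-0.965, -0.037, 0.26], [-0.035, 0.999, 0.01], [-0.26, 0.0, -0.966]]
ft_force: [-1.3, -1.4, 7.1]
grip_width: 0.0533
gripper_force: 54.1
```

Call:
apply_moves([
  [-0.1,0,-0.4,0,0,0,0.7],
  [0,0,0,0,0,0,0.8],
  [0,0,0,0,0,0,1],
  [0,0,0,0,0,0,1],
  [0,0,0,0,0,0,1],
  [0,0,-10,0,0,0,1],
  [0,0,-30,0,0,0,1],
  [0,0,-40,0,0,0,1],
  [0,0,-50,0,0,0,1],
  [0,0,-50,0,0,0,1],
  [0,0,-20,0,0,0,1],
  [0,0,0,0,0,0,1],
])

```text
time_s: 11.72
position: [0.4206, 0.3272, 0.3176]
tool_rot: [[-0.965, -0.037, 0.261], [-0.035, 0.999, 0.011], [-0.261, 0.001, -0.965]]
ft_force: [-0.1, 0.8, -0.6]
grip_width: 0.0853
gripper_force: 0.0
```

Run:
```python
from tong import *
d=wrist("w6"); z=d["z_map"]; P=cloud(d,d["T"]); hsv=cv2.cvtColor(d["frame"],cv2.COLOR_RGB2HSV)
m=(z>.08)&(hsv[...,1]<60)&(hsv[...,2]>80)&(abs(P[...,1]-.33)<.04)&(P[...,2]>.02)&(P[...,2]<.2)&(abs(P[...,0]-.465)<.06); Q=P[m]
b=np.round(Q[:,2]/.02)*.02
for zz in np.unique(b):
    q=Q[b==zz]; print("tong",zz.round(2),len(q),"x",np.percentile(q[:,0],[3,97]).round(4),"y",np.percentile(q[:,1],[3,97]).round(4))
print("ztop",np.percentile(Q[:,2],99.5)); print(d["s"]["position"],d["s"]["q"])
from rig import get_image
d=get_image("side"); pickle.dump(d,open("side2.pkl","wb")); cv2.imwrite("pics/c2.png",cv2.hconcat([cv2.resize(d["frame"][90:300,100:360,::-1],(400,323)),cv2.resize(cv2.imread("pics/w6.png"),(400,323))]))
```

```text
tong 0.04 56 x [0.4509 0.4763] y [0.3055 0.3597]
tong 0.06 74 x [0.4525 0.4733] y [0.3056 0.3603]
tong 0.08 72 x [0.4546 0.4724] y [0.3047 0.3599]
tong 0.1 90 x [0.4546 0.4745] y [0.3041 0.3588]
tong 0.12 87 x [0.4547 0.4708] y [0.3035 0.3585]
tong 0.14 92 x [0.4549 0.4683] y [0.3026 0.3577]
tong 0.16 493 x [0.4552 0.4757] y [0.3032 0.3572]
tong 0.18 625 x [0.4562 0.4753] y [0.315  0.3456]
ztop 0.17559305878058987
[0.42058193 0.32724617 0.31764522] [ 28.7951013   10.61965834  72.97241044  -6.71390819  82.84343227
 -63.2719636 ]
```

View pics/c2.png

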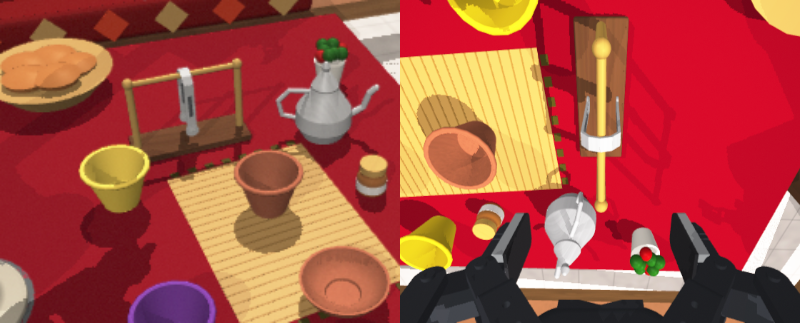

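The tongs hang astride the bar: the top is at 175.5 mm, the arms straddle it at y .304–.358, and the bend is up. Next the bowl, starting with its wall profile.

Run:
```python
from meas import *
for n in("w4","w6"):
    d=pickle.load(open(n+".pkl","rb")); P=cloud(d,d["T"]); z=d["z_map"]; hsv=cv2.cvtColor(d["frame"],cv2.COLOR_RGB2HSV)
    terr=(hsv[...,0]>4)&(hsv[...,0]<14)&(z>.1)
    rims(P,z,.086,.094)
    c=np.array([.5595,.0757]); r=np.hypot(P[...,0]-c[0],P[...,1]-c[1]); m=terr&(r<.075)&(P[...,2]>.01)
    for zz in np.arange(.02,.096,.006):
        k=m&(abs(P[...,2]-zz)<.002); 
        if k.sum()>20: print(n,zz.round(3),k.sum(),np.percentile(r[k],[5,25,50,75,95]).round(4))
from go import *
plan(([.48,.0757,.30],np.c_[[0,1,0],[1,0,0],[0,0,-1]]))
```

```text
rim [279. 170.] 517 [0.5429 0.0775] 0.0482 z 0.091
rim [280. 251.] 762 [0.5699 0.075 ] 0.055 z 0.0909
w4 0.02 1492 [0.0076 0.0177 0.0248 0.0305 0.0343]
w4 0.026 154 [0.0356 0.0361 0.0365 0.0368 0.0373]
w4 0.032 171 [0.0374 0.0379 0.0382 0.0386 0.039 ]
w4 0.038 179 [0.0392 0.0396 0.04   0.0404 0.0409]
w4 0.044 203 [0.0408 0.0414 0.0417 0.0421 0.0426]
w4 0.05 218 [0.0426 0.0431 0.0435 0.0438 0.0444]
w4 0.056 253 [0.0444 0.0449 0.0453 0.0457 0.0462]
w4 0.062 240 [0.0461 0.0467 0.047  0.0473 0.0478]
w4 0.068 246 [0.0477 0.0484 0.0487 0.0491 0.0495]
w4 0.074 222 [0.0497 0.0501 0.0505 0.0509 0.0513]
w4 0.08 200 [0.0514 0.0519 0.0523 0.0527 0.0532]
w4 0.086 344 [0.0532 0.0539 0.0544 0.0582 0.0632]
w4 0.092 221 [0.0554 0.0577 0.059  0.0603 0.0618]
rim [ 82. 204.] 1886 [0.559  0.0766] 0.0638 z 0.0908
w6 0.02 575 [0.0089 0.0184 0.0258 0.032  0.0394]
w6 0.026 207 [0.035  0.036  0.0369 0.0398 0.042 ]
w6 0.032 230 [0.0367 0.0378 0.0387 0.0417 0.0436]
w6 0.038 247 [0.0386 0.0396 0.0403 0.0441 0.0452]
w6 0.044 269 [0.0405 0.0414 0.0422 0.0437 0.0471]
w6 0.05 274 [0.0423 0.0431 0.0438 0.045  0.0487]
w6 0.056 293 [0.0442 0.0449 0.0455 0.0469 0.0505]
w6 0.062 319 [0.0456 0.0466 0.0474 0.0484 0.0522]
w6 0.068 329 [0.0475 0.0484 0.0491 0.0501 0.0537]
w6 0.074 271 [0.0491 0.0499 0.0505 0.0512 0.0522]
w6 0.08 302 [0.0508 0.0517 0.0522 0.0527 0.0539]
w6 0.086 642 [0.0529 0.054  0.0553 0.0633 0.0644]
w6 0.092 257 [0.0558 0.0577 0.0592 0.0604 0.0623]
at [0.4204 0.3268 0.3149] q [ 28.8  10.8  73.2  -6.7  82.8 -63.3]
turn (tool) [11.9 11.6 91.5] then shift mm [-251.1   59.6   14.9]
```

```bash
cat >> go.py <<'E'
def side(tilt=16.6,az=0.):
    a=np.radians(tilt);R=np.c_[[0,1,0],[np.cos(a),0,np.sin(a)],[np.sin(a),0,-np.cos(a)]]
    return Ro.from_euler("z",az,degrees=True).as_matrix()@R
E
python3 - <<'E'
from go import *
R=side(); t=R[:,2]; g=np.array([.5592-.0562,.0763,.073]); print(g)
plan((g-.15*t,R),(g,None))
E
```

```text
[0.503  0.0763 0.073 ]
at [0.4204 0.3268 0.3149] q [ 28.8  10.8  73.2  -6.7  82.8 -63.3]
turn (tool) [-1.  -1.8 92. ] then shift mm [-250.5   10.   105.4]
turn (tool) [0. 0. 0.] then shift mm [  0.  -0. 150.]
```

Call:
apply_moves([
  [0,0,0,-0.1,-0.2,10.2,1],
  [0,0,0,-0.1,-0.2,10.2,1],
  [0,0,0,-0.1,-0.2,10.2,0.45],
  [0,0,0,-0.1,-0.2,10.2,0.45],
  [0,0,0,-0.1,-0.2,10.2,0.45],
  [0,0,0,-0.1,-0.2,10.2,0.45],
  [0,0,0,-0.1,-0.2,10.2,0.45],
  [0,0,0,-0.1,-0.2,10.2,0.45],
  [0,0,0,-0.1,-0.2,10.2,0.45],
  [0,0,0,0,0,0,0.45],
])

```text
time_s: 13.08
position: [0.4206, 0.3269, 0.3143]
tool_rot: [[-0.005, 0.959, 0.284], [1.0, 0.006, -0.002], [-0.003, 0.284, -0.959]]
ft_force: [0.9, 0.0, -0.1]
grip_width: 0.0384
gripper_force: 0.0
```

Call:
apply_moves([
  [-42,2,0,0,0,0,0.45],
  [-42,2,0,0,0,0,0.45],
  [-42,2,0,0,0,0,0.45],
  [-42,2,15,0,0,0,0.45],
  [-42,1,40,0,0,0,0.45],
  [-40,1,50,0,0,0,0.45],
  [0,0,0,0,0,0,0.45],
  [0,0,0,0,0,0,0.45],
])

```text
time_s: 14.08
position: [0.4611, 0.0782, 0.2199]
tool_rot: [[-0.005, 0.958, 0.287], [1.0, 0.006, -0.0], [-0.002, 0.287, -0.958]]
ft_force: [0.0, 0.2, -0.4]
grip_width: 0.0381
gripper_force: 0.0
```

Run:
```python
from meas import *
from go import *
d=wrist("w7"); P=cloud(d,d["T"]); z=d["z_map"]
rims(P,z,.084,.094,(.45,.67,-.03,.18),60)
m=(z>.1)&(P[...,2]>.084)&(P[...,2]<.094)&(np.hypot(P[...,0]-.559,P[...,1]-.0765)<.07); Q=P[m]; print(len(Q),np.ptp(Q,axis=0),Q.min(0),Q.max(0))
s=d["s"]; print(np.round(s["tool_rot"],3).tolist(),s["grip_width"])
R=side(); plan((np.array([.503,.0763,.073]),R))
```

```text
rim [335. 178.] 3786 [0.5588 0.0755] 0.0638 z 0.0907
3786 [0.1275848  0.12769706 0.00862306] [0.49497982 0.0112926  0.08401787] [0.62256462 0.13898966 0.09264093]
[[-0.005, 0.958, 0.287], [1.0, 0.006, -0.0], [-0.002, 0.287, -0.958]] 0.0381318648672198
at [0.4612 0.0786 0.2204] q [-6.   4.8 96.6  1.9 62.  -7. ]
turn (tool) [0.1 0.  0.3] then shift mm [ -2.3  -2.1 153.2]
```

View pics/w7.png

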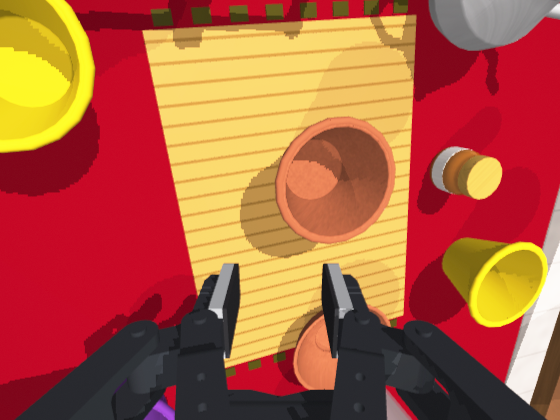

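The bowl's rim is at (335,178), centre (.559,.0755), and its near rim lies between the fingers' planes. Going down over the near rim and pinching.

Call:
apply_moves([
  [-1.5,-1.5,50,0,0,0,0.45],
  [-1.2,-1,50,0,0,0,0.45],
  [0,0,35,0,0,0,0.45],
  [0,0,18,0,0,0,0.45],
  [0,0,0,0,0,0,0.45],
  [0,0,0,0,0,0,0.45],
], grip_force=30)

```text
time_s: 14.88
position: [0.5028, 0.0759, 0.0735]
tool_rot: [[-0.005, 0.957, 0.289], [1.0, 0.005, -0.0], [-0.002, 0.289, -0.957]]
ft_force: [-0.0, -0.4, 0.6]
grip_width: 0.0382
gripper_force: 0.0
```

Call:
apply_moves([
  [0,0,0,0,0,0,0.2],
  [0,0,0,0,0,0,0.1],
  [0,0,0,0,0,0,0.03],
  [0,0,0,0,0,0,0.03],
  [0,0,0,0,0,0,0.03],
  [0,0,0,0,0,0,0.03],
], grip_force=30)

```text
time_s: 15.62
position: [0.5023, 0.0752, 0.0721]
tool_rot: [[-0.004, 0.958, 0.286], [1.0, 0.004, -0.0], [-0.001, 0.286, -0.958]]
ft_force: [1.0, 0.2, 0.7]
grip_width: 0.0026
gripper_force: 0.0
```

Call:
apply_moves([
  [0,0,0,0,0,0,0.03],
  [0,0,0,0,0,0,0.03],
  [0,0,0,0,0,0,0.03],
  [0,0,0,0,0,0,0.03],
], grip_force=90)

```text
time_s: 16.12
position: [0.5023, 0.0752, 0.0722]
tool_rot: [[-0.004, 0.958, 0.287], [1.0, 0.004, -0.0], [-0.001, 0.287, -0.958]]
ft_force: [-0.1, 0.8, 0.6]
grip_width: 0.0026
gripper_force: 0.0
```

The fingers shut on nothing, so I'll look before going on.

Run:
```python
from meas import *
d=wrist("w8"); P=cloud(d,d["T"]); z=d["z_map"]
rims(P,z,.084,.094,(.45,.70,-.03,.18),60)
from rig import get_image
a=get_image("top"); b=get_image("side")
for n,e in(("top",a),("side",b)):
    p=cloud(e); rims(p,e["z_map"],.084,.094,(.45,.70,-.03,.18),60)
    pickle.dump(e,open(n+"8.pkl","wb"))
A=cv2.resize(d["frame"][:,:,::-1],(400,300)); B=cv2.resize(b["frame"][150:255,200:340,::-1],(400,300),interpolation=cv2.INTER_CUBIC)
cv2.imwrite("pics/c8.png",cv2.hconcat([A,B]))
```

```text
rim [393. 211.] 8698 [0.5584 0.0762] 0.0634 z 0.0904
rim [247. 211.] 618 [0.5635 0.0744] 0.0636 z 0.0935
rim [275. 202.] 337 [0.5568 0.0718] 0.0635 z 0.092
```

View pics/c8.png

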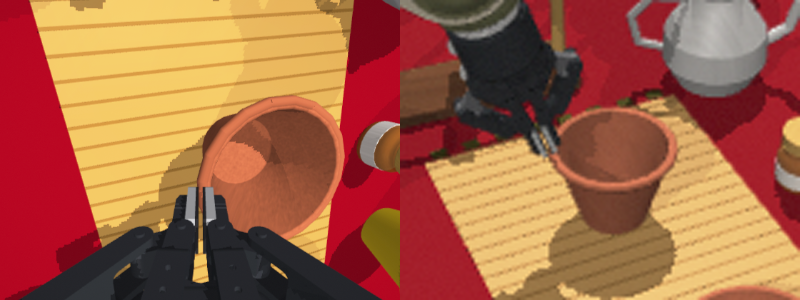

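The last view (left: wrist, fingertips at (205,200); right: side crop, tips at (545,150)) shows both closed fingers just outside the near rim, with the bowl unmoved. I'll check the rim and the fingertips in the tool frame.

Run:
```python
from meas import *
d=pickle.load(open("w8.pkl","rb")); z=d["z_map"]; P=cloud(d,np.array(d["mount"])); W=cloud(d,d["T"]); hsv=cv2.cvtColor(d["frame"],cv2.COLOR_RGB2HSV)
rgb=d["frame"]
for (u,v) in((262,265),(270,262),(286,262),(294,262),(300,262),(270,280),(294,280),(290,245),(284,240)):
    print((u,v),rgb[v,u],"tool",(P[v,u]*1000).round(1),"world",W[v,u].round(4))
# side view fingertips
e=pickle.load(open("side8.pkl","rb")); q=cloud(e); 
for v in range(196,212,2):
    print(v,[(u,q[v,u].round(3).tolist()) for u in range(244,262,4)])
print("side offset est: wrist(.5586,.076) vs side(.5568,.0718)")
from rig import telemetry
s=telemetry.observe(); print(s["ft_force"],s["position"],s["grip_width"])
```

```text
(262, 265) [173 135  86] tool [-46.3 -15.1  70.5] world [5.082e-01 2.890e-02 3.000e-04]
(270, 262) [138 133 128] tool [ 11.2  -5.3 -32.5] world [0.4879 0.0864 0.1018]
(286, 262) [66 50 47] tool [ 11.1   1.9 -32.3] world [0.4949 0.0863 0.1037]
(294, 262) [143 131 129] tool [ 11.3   5.5 -32.8] world [0.4982 0.0866 0.1051]
(300, 262) [167  90  61] tool [-21.9  12.2  29.7] world [0.5226 0.0534 0.0473]
(270, 280) [148 148 152] tool [ 11.5  -4.8 -48.6] world [0.4837 0.0868 0.1173]
(294, 280) [148 149 152] tool [ 11.1   5.  -47.9] world [0.4933 0.0864 0.1195]
(290, 245) [216 116  76] tool [ 12.6   4.1 -17.6] world [0.5012 0.0878 0.0902]
(284, 240) [190 103  70] tool [ 15.4   1.1 -18. ] world [0.4982 0.0907 0.0897]
196 [(244, [0.469, 0.06, 0.139]), (248, [0.519, 0.228, -0.002]), (252, [0.493, 0.068, 0.127]), (256, [0.515, 0.11, 0.089]), (260, [0.529, 0.118, 0.079])]
198 [(244, [0.47, 0.068, 0.125]), (248, [0.48, 0.063, 0.126]), (252, [0.491, 0.064, 0.123]), (256, [0.513, 0.105, 0.085]), (260, [0.528, 0.116, 0.073])]
200 [(244, [0.502, 0.212, -0.002]), (248, [0.48, 0.065, 0.118]), (252, [0.49
[... 303 characters left out ...]
0.495, 0.082, 0.087]), (256, [0.508, 0.089, 0.077]), (260, [0.525, 0.106, 0.059])]
206 [(244, [0.493, 0.179, 0.002]), (248, [0.506, 0.178, -0.0]), (252, [0.518, 0.175, -0.001]), (256, [0.503, 0.069, 0.088]), (260, [0.524, 0.105, 0.053])]
208 [(244, [0.492, 0.174, -0.001]), (248, [0.503, 0.17, -0.001]), (252, [0.514, 0.161, 0.003]), (256, [0.501, 0.062, 0.086]), (260, [0.523, 0.101, 0.049])]
210 [(244, [0.488, 0.159, 0.004]), (248, [0.501, 0.16, -0.001]), (252, [0.513, 0.158, -0.003]), (256, [0.498, 0.052, 0.088]), (260, [0.509, 0.051, 0.085])]
side offset est: wrist(.5586,.076) vs side(.5568,.0718)
[ 0.03722719 -0.5802702   0.24526514] [0.50233631 0.07522438 0.07217206] 0.0026213447364607663
```

Run:
```python
from meas import *
for n in("w8","w7","w3"):
    d=pickle.load(open(n+".pkl","rb")); z=d["z_map"]; P=cloud(d,np.array(d["mount"]))
    m=(z>.05)&(P[...,0]<.014)&(P[...,0]>-.02)&(P[...,2]<-.002)&(P[...,2]>-.09)&(abs(P[...,1])<.06)&(d["frame"].max(-1).astype(int)-d["frame"].min(-1)<40)
    Q=P[m]*1000; print(n,d["s"]["grip_width"].round(4),len(Q))
    b=np.round(Q[:,2]/4)*4
    for zz in np.unique(b)[-10:]:
        q=Q[b==zz]; l=q[q[:,1]<0,1]; r=q[q[:,1]>0,1]
        print(zz,len(q),"L",np.percentile(l,[5,95]).round(1) if len(l) else 0,"R",np.percentile(r,[5,95]).round(1) if len(r) else 0)
```

```text
Traceback (most recent call last):
AttributeError: 'float' object has no attribute 'round'
```

Run:
```python
from meas import *
for n in("w8","w7","w3"):
    d=pickle.load(open(n+".pkl","rb")); z=d["z_map"]; P=cloud(d,np.array(d["mount"]))
    m=(z>.05)&(P[...,0]<.014)&(P[...,0]>-.02)&(P[...,2]<-.002)&(P[...,2]>-.09)&(abs(P[...,1])<.06)&(d["frame"].max(-1).astype(int)-d["frame"].min(-1)<40)
    Q=P[m]*1000; print(n,d["s"]["grip_width"],len(Q))
    b=np.round(Q[:,2]/4)*4
    for zz in np.unique(b)[-8:]:
        q=Q[b==zz]; l=q[q[:,1]<0,1]; r=q[q[:,1]>0,1]
        print(zz,len(q),"L",np.percentile(l,[5,95]).round(1) if len(l) else 0,"R",np.percentile(r,[5,95]).round(1) if len(r) else 0)
```

```text
w8 0.0026385158801339363 14704
-60.0 380 L [-15.   -2.3] R [ 1.1 13.6]
-56.0 389 L [-14.8  -2.3] R [ 1.2 13.6]
-52.0 365 L [-14.6  -2.3] R [ 1.2 13.5]
-48.0 322 L [-14.7  -2.5] R [ 1.3 13.4]
-44.0 326 L [-14.8  -2.5] R [ 1.4 13.4]
-40.0 270 L [-14.6  -2.5] R [ 1.4 13.4]
-36.0 196 L [-13.2  -2.5] R [ 1.3 12.2]
-32.0 54 L [-8.  -2.3] R [1.5 6.8]
w7 0.0381318648672198 15588
-60.0 549 L [-32.4 -19.7] R [18.6 31.2]
-56.0 495 L [-32.3 -19.7] R [18.6 31. ]
-52.0 460 L [-32.6 -19.7] R [18.6 31.1]
-48.0 441 L [-32.4 -19.7] R [18.6 31.3]
-44.0 393 L [-32.5 -19.7] R [18.6 31.1]
-40.0 351 L [-31.8 -19.7] R [18.6 30. ]
-36.0 232 L [-28.  -19.7] R [18.6 28.6]
-32.0 44 L [-25.  -19.7] R [18.6 18.8]
w3 0.08554470731659071 8661
-68.0 871 L [-54.6 -41.9] R [42.9 55.7]
-64.0 765 L [-54.6 -41.9] R [43.  55.6]
-60.0 718 L [-54.5 -41.9] R [43.  55.6]
-56.0 672 L [-54.5 -41.9] R [43.  55.6]
-52.0 592 L [-53.7 -41.9] R [43.  55.1]
-48.0 457 L [-48.7 -41.9] R [43.  52.8]
-44.0 222 L [-46.3 -41.8] R [43.  47.6]
-40.0 6 L [-42.8 -42.8] R [43.3 43.7]
```

In the tool frame the fingertips actually end about 31 mm behind the reported TCP (shut), and the side view agrees, with tips at z ≈ .105. So the fingers closed above the rim. I'll open, advance 30 mm further along the axis, and close again.

Call:
apply_moves([
  [0,0,-10,0,0,0,0.45],
  [0,0,0,0,0,0,0.45],
  [0,0,0,0,0,0,0.45],
  [0,0,0,0,0,0,0.45],
  [0.5,0,15,0,0,0,0.45],
  [0.3,0,15,0,0,0,0.45],
  [0,0,10,0,0,0,0.45],
  [0,0,0,0,0,0,0.45],
  [0,0,0,0,0,0,0.3],
], grip_force=25)

```text
time_s: 17.4
position: [0.511, 0.076, 0.0437]
tool_rot: [[-0.004, 0.958, 0.287], [1.0, 0.004, -0.0], [-0.001, 0.287, -0.958]]
ft_force: [-0.5, 0.6, 0.8]
grip_width: 0.0255
gripper_force: 0.0
```

Call:
apply_moves([
  [0,0,0,0,0,0,0.2],
  [0,0,0,0,0,0,0.1],
  [0,0,0,0,0,0,0.03],
  [0,0,0,0,0,0,0.03],
  [0,0,0,0,0,0,0.03],
], grip_force=25)

```text
time_s: 18.02
position: [0.5119, 0.0759, 0.0443]
tool_rot: [[-0.003, 0.957, 0.289], [1.0, 0.004, -0.001], [-0.002, 0.289, -0.957]]
ft_force: [0.8, 0.4, 6.4]
grip_width: 0.0103
gripper_force: 24.6
```

Call:
apply_moves([
  [0,0,0,0,0,0,0.02],
  [0,0,0,0,0,0,0.02],
  [0,0,0,0,0,0,0.02],
  [0,1.5,-4.8,0,0,0,0.02],
  [0,3,-9.5,0,0,0,0.02],
  [0,4.5,-14.5,0,0,0,0.02],
  [0,0,0,0,0,0,0.02],
  [0,0,0,0,0,0,0.02],
], grip_force=90)

```text
time_s: 19.02
position: [0.5105, 0.0762, 0.073]
tool_rot: [[-0.004, 0.959, 0.285], [1.0, 0.004, -0.0], [-0.001, 0.285, -0.959]]
ft_force: [0.3, -0.2, -4.1]
grip_width: 0.0079
gripper_force: 87.7
```

```bash
cat > held.py <<'E'
from meas import *
def held(name):
    d=wrist(name); z=d["z_map"]; s=d["s"]; P=cloud(d,d["T"]); hsv=cv2.cvtColor(d["frame"],cv2.COLOR_RGB2HSV)
    R=np.array(s["tool_rot"]); p=np.array(s["position"])
    tip=p-.0313*R[:,2]; c0=tip+np.array([.0562,0,0.0175])  # nominal rim centre near
    t=(hsv[...,0]>4)&(hsv[...,0]<14)&(hsv[...,1]>110)&(z>.08)
    r=np.hypot(P[...,0]-c0[0],P[...,1]-c0[1]); m=t&(r<.072)&(r>.056)&(abs(P[...,2]-c0[2])<.02)
    Q=P[m]
    for _ in range(6):   # top surface plane
        a=np.linalg.lstsq(np.c_[Q[:,:2]-c0[:2],np.ones(len(Q))],Q[:,2],rcond=None)[0]; e=P[...,2]-(P[...,:2]-c0[:2])@a[:2]-a[2]
        mm=m&(e>-.002)&(e<.004); Q=P[mm]
    mm=t&(r<.08)&(e>-.005)&(e<.004); Q=P[mm]
    hull=Q[cv2.convexHull(Q[:,:2].astype(np.float32),returnPoints=False)[:,0]]; c,rad=circ(hull)
    print(name,"n",len(Q),"slope deg x,y",np.degrees(a[:2]).round(2),"rim z at centre",(a[2]+(c-c0[:2])@a[:2]).round(4),"centre",c.round(4),"r",rad.round(4),"TCP",p.round(4),"rel",(c-p[:2]).round(4))
    return d,P
E
python3 - <<'E'
from held import *
held("w9")
E
```

```text
w9 n 11189 slope deg x,y [-2.61 -0.55] rim z at centre 0.1143 centre [0.5554 0.0787] r 0.0633 TCP [0.5105 0.0762 0.073 ] rel [0.045  0.0026]
```

Call:
apply_moves([
  [0,4,-13,0,0,0,0.02],
  [0,8,-26,0,0,0,0.02],
  [0,8,-26,0,0,0,0.02],
  [0,8,-26,0,0,0,0.02],
  [0,5,-16,0,0,0,0.02],
  [-15,-1,0,0,0,0,0.02],
  [-30,-2,0,0,0,0,0.02],
  [-35,-2,0,0,0,0,0.02],
  [-35,-2,0,0,0,0,0.02],
  [-35,-2,0,0,0,0,0.02],
  [-20,-1,0,0,0,0,0.02],
  [0,0,0,0,0,0,0.02],
])

```text
time_s: 20.58
position: [0.5028, -0.0948, 0.1821]
tool_rot: [[-0.001, 0.959, 0.285], [1.0, 0.001, -0.0], [-0.001, 0.285, -0.959]]
ft_force: [-1.1, -0.3, -4.7]
grip_width: 0.0073
gripper_force: 87.6
```

Run:
```python
from held import *
d,P=held("w10"); z=d["z_map"]; rims(P,z,.084,.094,(.40,.62,-.46,-.26),60)
```

```text
w10 n 11062 slope deg x,y [-2.92 -0.23] rim z at centre 0.2232 centre [ 0.5476 -0.0924] r 0.0631 TCP [ 0.5028 -0.0948  0.1821] rel [0.0447 0.0025]
rim [279. 391.] 239 [ 0.5267 -0.3148] 0.0212 z 0.0902
```

Call:
apply_moves([
  [-15,6,0.5,0,0,0,0.02],
  [-34,12,1,0,0,0,0.02],
  [-34,12,1,0,0,0,0.02],
  [-34,12,1,0,0,0,0.02],
  [-34,12,1,0,0,0,0.02],
  [-34,12,1,0,0,0,0.02],
  [-34,12,1,0,0,0,0.02],
  [-34,12,1,0,0,0,0.02],
  [-20,7,0.5,0,0,0,0.02],
  [0,0,0,-1.4,0.2,0,0.02],
  [0,0,0,-1.5,0.2,0,0.02],
  [0,0,0,0,0,0,0.02],
])

```text
time_s: 22.12
position: [0.5989, -0.3659, 0.2034]
tool_rot: [[-0.006, 0.942, 0.334], [1.0, 0.004, 0.007], [0.006, 0.335, -0.942]]
ft_force: [-0.3, 0.1, -3.9]
grip_width: 0.0073
gripper_force: 89.4
```

Run:
```python
from held import *
d,P=held("w11"); z=d["z_map"]
for lo in(.083,.086,.088): rims(P,z,lo,.0935,(.43,.59,-.44,-.28),60)
```

```text
w11 n 10732 slope deg x,y [-2.09 -0.1 ] rim z at centre 0.2444 centre [ 0.6417 -0.3624] r 0.0632 TCP [ 0.5989 -0.3659  0.2034] rel [0.0428 0.0035]
rim [104. 188.] 7822 [ 0.5086 -0.3572] 0.0638 z 0.091
rim [104. 186.] 6942 [ 0.5086 -0.3573] 0.0638 z 0.091
rim [104. 186.] 5682 [ 0.5086 -0.3572] 0.0634 z 0.091
```

Run:
```python
from meas import *
for n in("w9","w10","w11"):
    d=pickle.load(open(n+".pkl","rb")); P=cloud(d,d["T"]); z=d["z_map"]; s=d["s"]
    m=(z>.1)&(abs(P[...,2])<.01); Q=P[m]; print(n,"table slope deg",np.degrees(np.linalg.lstsq(np.c_[Q[:,:2],np.ones(len(Q))],Q[:,2],rcond=None)[0][:2]).round(2))
    # held bowl rim: top ring via mid-lip extreme points
    p=np.array(s["position"]); hsv=cv2.cvtColor(d["frame"],cv2.COLOR_RGB2HSV); t=(hsv[...,0]>4)&(hsv[...,0]<14)&(hsv[...,1]>110)&(z>.08)
    c={"w9":(.5554,.0787),"w10":(.5476,-.0924),"w11":(.6417,-.3624)}[n]
    dx,dy=P[...,0]-c[0],P[...,1]-c[1]; r=np.hypot(dx,dy); az=np.degrees(np.arctan2(dy,dx))
    out=[]
    for a in range(-180,180,30):
        k=t&(abs((az-a+180)%360-180)<8)&(r>.056)&(r<.066)&(P[...,2]>p[2]+.02)
        out.append((a,int(k.sum()),round(float(np.percentile(P[...,2][k],90)-p[2]),4) if k.sum()>15 else None))
    print(out)
    # inner floor of the held bowl
    k=t&(r<.028)&(P[...,2]<p[2]-.01)&(P[...,2]>p[2]-.06); Q=P[k]
    if len(Q)>50: print("floor",len(Q),np.degrees(np.linalg.lstsq(np.c_[Q[:,:2],np.ones(len(Q))],Q[:,2],rcond=None)[0][:2]).round(2),Q.mean(0).round(4))
```

```text
w9 table slope deg [-0.01  0.15]
[(-180, 534, 0.0452), (-150, 114, 0.0445), (-120, 0, None), (-90, 20, 0.0426), (-60, 224, 0.0408), (-30, 339, 0.0396), (0, 304, 0.0391), (30, 313, 0.0395), (60, 398, 0.0405), (90, 595, 0.0418), (120, 799, 0.0433), (150, 806, 0.0444)]
floor 3455 [-2.86 -0.36] [0.5595 0.0752 0.0461]
w10 table slope deg [0.   0.12]
[(-180, 522, 0.0451), (-150, 112, 0.0444), (-120, 0, None), (-90, 15, None), (-60, 256, 0.04), (-30, 361, 0.039), (0, 310, 0.0385), (30, 317, 0.0391), (60, 386, 0.0403), (90, 576, 0.0419), (120, 786, 0.0434), (150, 795, 0.0445)]
floor 3373 [-3.19 -0.05] [ 0.5519 -0.096   0.1549]
w11 table slope deg [-0.06 -0.08]
[(-180, 548, 0.044), (-150, 88, 0.0431), (-120, 0, None), (-90, 0, None), (-60, 242, 0.0401), (-30, 323, 0.0393), (0, 303, 0.0392), (30, 289, 0.0397), (60, 370, 0.0407), (90, 561, 0.0418), (120, 781, 0.0429), (150, 815, 0.0437)]
floor 3058 [-2.37  0.05] [ 0.6471 -0.3666  0.1761]
```

Call:
apply_moves([
  [0,0,0,-0.8,0,0,0.02],
  [0,0,0,-0.8,0,0,0.02],
  [0,0,0,-0.8,0,0,0.02],
  [1,-12,-4,0,0,0,0.02],
  [1,-25,-9,0,0,0,0.02],
  [1,-25,-9,0,0,0,0.02],
  [1,-25,-9,0,0,0,0.02],
  [1,-25,-9,0,0,0,0.02],
  [0,-12,-4,0,0,0,0.02],
  [0,0,0,0,0,0,0.02],
], grip_force=120)

```text
time_s: 23.42
position: [0.4675, -0.3624, 0.1982]
tool_rot: [[-0.004, 0.927, 0.374], [1.0, 0.002, 0.006], [0.005, 0.374, -0.927]]
ft_force: [0.6, 0.5, -3.8]
grip_width: 0.0064
gripper_force: 118.9
```

Run:
```python
from held import *
d,P=held("w12"); print(np.round(d["s"]["tool_rot"],3).tolist()); import time
held("w13")
```

```text
w12 n 10414 slope deg x,y [-0.49 -0.11] rim z at centre 0.2401 centre [ 0.5087 -0.359 ] r 0.0632 TCP [ 0.4675 -0.3624  0.1982] rel [0.0412 0.0035]
[[-0.004, 0.927, 0.374], [1.0, 0.002, 0.006], [0.005, 0.374, -0.927]]
w13 n 10410 slope deg x,y [-0.48 -0.1 ] rim z at centre 0.2401 centre [ 0.5094 -0.359 ] r 0.0633 TCP [ 0.4681 -0.3624  0.1982] rel [0.0413 0.0035]
```

Call:
apply_moves([
  [1.8,-0.5,0,-0.5,0,0,0.02],
  [0,-4.5,11,0,0,0,0.02],
  [0,-9.4,23.2,0,0,0,0.02],
  [0,-9.4,23.2,0,0,0,0.02],
  [0,-5.6,14,0,0,0,0.02],
  [0,-3.7,9.3,0,0,0,0.02],
  [0,0,0,0,0,0,0.02],
  [0,0,0,0,0,0,0.02],
])

```text
time_s: 24.52
position: [0.4685, -0.3603, 0.1115]
tool_rot: [[-0.006, 0.924, 0.383], [1.0, 0.004, 0.006], [0.004, 0.383, -0.924]]
ft_force: [0.7, -0.5, -3.8]
grip_width: 0.0063
gripper_force: 118.9
```

Run:
```python
from held import *
d,P=held("w14"); print(np.round(d["s"]["tool_rot"],3).tolist(),d["s"]["ft_force"]); rims(P,d["z_map"],.084,.0935,(.43,.59,-.44,-.28),60)
```

```text
w14 n 10478 slope deg x,y [ 0.15 -0.14] rim z at centre 0.1538 centre [ 0.5095 -0.3567] r 0.0632 TCP [ 0.4685 -0.3603  0.1115] rel [0.041  0.0036]
[[-0.006, 0.924, 0.383], [1.0, 0.004, 0.006], [0.004, 0.383, -0.924]] [ 0.69559422 -0.54759212 -3.80145476]
rim [278. 178.] 4127 [ 0.5068 -0.355 ] 0.0619 z 0.0907
rim [284. 196.] 249 [ 0.5057 -0.3548] 0.037 z 0.0933
rim [342. 231.] 5331 [ 0.5199 -0.3643] 0.0311 z 0.0929
```

Call:
apply_moves([
  [-0.5,-4.6,9.2,0,0,0,0.02],
  [0,-3.8,9.2,0,0,0,0.02],
  [0,-3.8,9.2,0,0,0,0.02],
  [0,-1.9,4.6,0,0,0,0.02],
  [0,0,0,0,0,0,0.02],
])

```text
time_s: 25.2
position: [0.4674, -0.3601, 0.0751]
tool_rot: [[-0.006, 0.924, 0.381], [1.0, 0.003, 0.008], [0.006, 0.381, -0.924]]
ft_force: [1.0, -1.2, -4.0]
grip_width: 0.0063
gripper_force: 119.0
```

Call:
apply_moves([
  [0,-0.6,1.4,0,0,0,0.02],
  [0,-0.6,1.4,0,0,0,0.02],
  [0,0,0,0,0,0,0.02],
])

```text
time_s: 25.58
position: [0.4674, -0.3602, 0.0725]
tool_rot: [[-0.006, 0.924, 0.382], [1.0, 0.003, 0.007], [0.005, 0.382, -0.924]]
ft_force: [0.8, 0.2, -5.0]
grip_width: 0.0065
gripper_force: 118.5
```

Call:
apply_moves([
  [0,-0.4,0.9,0,0,0,0.02],
  [0,0,0,0,0,0,0.02],
])

```text
time_s: 25.82
position: [0.4673, -0.3602, 0.0715]
tool_rot: [[-0.006, 0.924, 0.382], [1.0, 0.003, 0.007], [0.005, 0.382, -0.924]]
ft_force: [0.2, 0.6, -4.4]
grip_width: 0.0062
gripper_force: 118.6
```

Call:
apply_moves([
  [0,-0.4,0.9,0,0,0,0.02],
  [0,0,0,0,0,0,0.02],
])

```text
time_s: 26.08
position: [0.4673, -0.3601, 0.0705]
tool_rot: [[-0.006, 0.924, 0.382], [1.0, 0.003, 0.007], [0.005, 0.382, -0.924]]
ft_force: [-0.4, 0.0, -4.4]
grip_width: 0.0065
gripper_force: 118.4
```

Call:
apply_moves([
  [0,-0.4,0.9,0,0,0,0.02],
  [0,0,0,0,0,0,0.02],
])

```text
time_s: 26.32
position: [0.4672, -0.3602, 0.0695]
tool_rot: [[-0.006, 0.924, 0.382], [1.0, 0.003, 0.007], [0.005, 0.382, -0.924]]
ft_force: [-1.9, 0.4, -4.1]
grip_width: 0.0066
gripper_force: 118.6
```

Run:
```python
from held import *
d,P=held("w15"); print(d["s"]["ft_force"])
```

```text
w15 n 10592 slope deg x,y [0.35 0.17] rim z at centre 0.1121 centre [ 0.508  -0.3566] r 0.0632 TCP [ 0.4672 -0.3602  0.0695] rel [0.0408 0.0036]
[-1.88120712  0.44621799 -4.08851257]
```

Call:
apply_moves([
  [0,-0.3,0.7,0,0,0,0.02],
  [0,0,0,0,0,0,0.02],
])

```text
time_s: 26.62
position: [0.4673, -0.3602, 0.0689]
tool_rot: [[-0.006, 0.924, 0.382], [1.0, 0.003, 0.007], [0.005, 0.382, -0.924]]
ft_force: [-1.9, 0.4, -1.6]
grip_width: 0.0065
gripper_force: 119.0
```

Call:
apply_moves([
  [0,-0.3,0.7,0,0,0,0.02],
  [0,0,0,0,0,0,0.02],
])

```text
time_s: 26.88
position: [0.4674, -0.3603, 0.0686]
tool_rot: [[-0.006, 0.924, 0.382], [1.0, 0.003, 0.006], [0.005, 0.383, -0.924]]
ft_force: [-4.5, 1.9, 3.7]
grip_width: 0.0064
gripper_force: 119.9
```

Contact, with the weight taken up. Easing the grip, opening and backing out along the fingers.

Call:
apply_moves([
  [0,0,0,0,0,0,0.02],
  [0,0,0,0,0,0,0.02],
], grip_force=20)

```text
time_s: 27.12
position: [0.4675, -0.3604, 0.0686]
tool_rot: [[-0.006, 0.924, 0.383], [1.0, 0.003, 0.006], [0.005, 0.383, -0.924]]
ft_force: [-6.0, 1.5, 6.0]
grip_width: 0.0065
gripper_force: 120.2
```

Call:
apply_moves([
  [0,0,0,0,0,0,0.15],
  [0,0,0,0,0,0,0.25],
  [0,0,0,0,0,0,0.35],
  [0,0,0,0,0,0,0.4],
  [0,0,0,0,0,0,0.4],
  [0,0,-10,0,0,0,0.4],
  [0,0,-30,0,0,0,0.4],
  [0,0,-40,0,0,0,0.4],
  [0,0,-40,0,0,0,0.4],
  [0,0,-40,0,0,0,0.4],
  [0,0,0,0,0,0,0.4],
])

```text
time_s: 28.5
position: [0.4059, -0.3624, 0.2192]
tool_rot: [[-0.004, 0.923, 0.384], [1.0, 0.004, 0.001], [-0.001, 0.384, -0.923]]
ft_force: [0.2, -0.6, -0.9]
grip_width: 0.0342
gripper_force: 0.0
```

Run:
```python
from meas import *
d=wrist("w16"); P=cloud(d,d["T"]); z=d["z_map"]; print(d["s"]["position"],d["s"]["ft_force"])
box=(.42,.60,-.45,-.27)
rims(P,z,.104,.1155,box); rims(P,z,.084,.094,box)
hsv=cv2.cvtColor(d["frame"],cv2.COLOR_RGB2HSV); t=(hsv[...,0]>4)&(hsv[...,0]<14)&(z>.08)
dx,dy=P[...,0]-.5082,P[...,1]+.3568; r=np.hypot(dx,dy); az=np.degrees(np.arctan2(dy,dx))
print([(a,round(float(np.percentile(P[...,2][k],90)),4)) for a in range(-180,180,30) for k in [t&(abs((az-a+180)%360-180)<10)&(r>.056)&(r<.066)&(P[...,2]>.1)] if k.sum()>15])
k=t&(r<.026)&(P[...,2]>.03)&(P[...,2]<.06); Q=P[k]; print("inner floor",len(Q),Q.mean(0).round(4),np.degrees(np.linalg.lstsq(np.c_[Q[:,:2],np.ones(len(Q))],Q[:,2],rcond=None)[0][:2]).round(2))
from rig import get_image
for n in("top","side"):
    e=get_image(n); p=cloud(e); f0=pickle.load(open(n+".pkl","rb")); p0=cloud(f0)
    for nm,lo,hi,bx in(("dish",.04,.048,(.5,.7,-.28,-.08)),("glass",.083,.094,(.63,.73,-.38,-.26)),("jar",.055,.072,(.62,.76,.02,.15)),("pot",.1,.16,(.65,.85,.15,.36))):
        g=lambda p:p[(p[...,2]>lo)&(p[...,2]<hi)&(p[...,0]>bx[0])&(p[...,0]<bx[1])&(p[...,1]>bx[2])&(p[...,1]<bx[3])]
        a,b=g(p0),g(p); print(n,nm,len(a),len(b),(b.mean(0)-a.mean(0)).round(4))
    hs=cv2.cvtColor(e["frame"],cv2.COLOR_RGB2HSV)
    m=(hs[...,1]<80)&(hs[...,2]>70)&(abs(p[...,1]-.328)<.045)&(abs(p[...,0]-.465)<.05)&(p[...,2]>.03)&(p[...,2]<.19); Q=p[m]
    print("tongs",len(Q),np.percentile(Q,[2,50,98],axis=0).round(3).tolist())
```

```text
[ 0.4058794  -0.36238521  0.21924342] [ 0.1999172  -0.58419548 -0.86535448]
rim [335. 175.] 4385 [ 0.5087 -0.3573] 0.0636 z 0.1127
rim [284. 154.] 1148 [ 0.5083 -0.357 ] 0.0634 z 0.0909
rim [349. 183.] 1158 [ 0.5105 -0.358 ] 0.05 z 0.0938
[(-180, 0.112), (-150, 0.1122), (-120, 0.1123), (-90, 0.1122), (-60, 0.1125), (-30, 0.1125), (0, 0.1125), (30, 0.1125), (60, 0.1125), (90, 0.1124), (120, 0.1122), (150, 0.1121)]
inner floor 1405 [ 0.5096 -0.3572  0.0435] [0.05 0.09]
top dish 526 537 [ 0.0013 -0.0019 -0.    ]
top glass 172 175 [ 0.0002  0.0004 -0.0002]
top jar 102 109 [ 0.0002  0.0006 -0.0007]
top pot 833 844 [ 0.      0.     -0.0003]
tongs 328 [[0.459, 0.3, 0.041], [0.47, 0.316, 0.167], [0.48, 0.356, 0.177]]
side dish 412 407 [-0.001   0.0005  0.0001]
side glass 208 202 [-0.0005 -0.0007  0.0001]
side jar 83 88 [ 0.      0.0003 -0.    ]
side pot 421 417 [-0.0004 -0.0001  0.0004]
tongs 312 [[0.454, 0.297, 0.042], [0.462, 0.306, 0.117], [0.475, 0.358, 0.175]]
```

The bowl is home: its rim is at 112.5 mm, level, and concentric with the lower bowl. The tongs still hang and the other items haven't moved. Handing in.

```bash
python3 -c "
from rig import env
print(env.close_job())"
```

```text
the job is handed in; nothing more can be done
None
```

The job is handed in at about 29 s of the 61 s allowed: the tongs hang astride the bar with the bend up, the emptied bowl is nested upright and fully home in the other terracotta bowl, and the dish, teapot, glass and jar measured as unmoved.

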